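# Unlock the clamp bar of a microplate shaker

## Task

Release the plate on the microplate shaker: with a fingertip rolling the knurled rim of the clamp bar's locking screw, back the screw off three full turns anticlockwise (seen from above), then push the clamp bar away from the plate as far as it goes. Use light fingertip pressure only, never gripping the screw, and leave the screw in its thread, the plate lying where it is, and everything around the shaker undisturbed.

Things in the scene. Friction and masses are not known exactly. Their poses are not given: they have to be found in the camera images.
- shaker: Microplate shaker: white box, 250 (x) x 240 mm, fixed on the table; origin under its centre, z up, x roughly away from the robot. Its platform (x -109 to 91, y -90 to 90 mm) has its top 94 mm above the table. On it, from -x to +x: a fixed fence, the white plate, the aluminium clamp bar, which slides along the shaker's +x, away from the plate.
- lock_screw (a joint): Angle of the locking screw, rad: 0 = tight, grows anticlockwise from above (loosening), 6.283 a turn; starts at 0 to 1.5. Snug: about 2 N along the rim turns it, and it stays where left. It climbs 2 mm a turn. Its plain tip sits in a hole of the platform and locks the bar until 2.4 turns (15 rad) from tight; the thread runs out at 5 turns.
- screw_head (a point): Centre of the top of the screw's head, turning with it. The head: a steel disc with a dark slot across its top, 40 mm over its fine straight knurl (grips a finger well), 16 mm tall, in the middle of the bar; when tight its top is 139 mm, its underside 123 mm above the table. Under it a 13 mm neck and a 22 mm bushing; all else on the shaker is below 115 mm: a finger can go all round.
- clamp_bar (a joint): Slide of the clamp bar along the shaker's +x, m: 0 = against the plate (start), 0.045 = fully back at its stop. When unlocked it takes about 10 N to slide slowly and stays where left. The screw rides on the bar.
- bar_middle (a point): Middle of the bar's top face, on the screw's axis, 110 mm above the table; axes parallel to the shaker's. The bar is 34 mm (x) by 150 mm (y), 15 mm thick, 1 mm clear of the platform; its plate-side face is 17 mm towards -x. It can be pushed at the -x side of the screw's head, or on the ends of that face, which reach 11 mm past the plate in y.
- plate: White 96-well plate, 85.5 mm (x) by 127.8 mm (y), 14.5 mm high, loose, lying on the platform between the fence and the bar; origin at the centre of its underside. Must stay lying where it is.
- tip_box: Closed box of pipette tips, 85 x 122 x 63 mm, loose beside the shaker; leave alone. Origin at the centre of its underside.
- reagent_bottle: White plastic bottle, 52 mm wide, 105 mm tall, loose beside the shaker; leave alone. Origin at the centre of its underside.
- amber_bottle: Amber glass bottle with black cap, 44 mm wide, 85 mm tall, loose; leave alone. Origin at the centre of its underside.
- tube_rack: White rack of small tubes, 70 x 110 x 37 mm, loose; leave alone. Origin at the centre of its underside.
- marker: Marker pen 125 mm long, 12 mm thick, lying along its x, loose beyond the shaker; leave alone. Origin at the middle of its underside.
- weigh_cup: Open white plastic cup, 50 mm wide, 50 mm tall, loose; leave alone. Origin at the centre of its underside.
Things that resemble listed ones, but are neither listed nor needed, are in the scene too. Of the things like the plate, leave any that is blue or orange; of the rest the smaller one is meant.

How it is judged:
By the outcome, as a careful person would: the job done as asked, in the order asked, and still so for the second after the job is handed in, with the robot touching nothing.
It also fails if it takes over 54 s, if anything falls off the work surface, if the arm or the gripper's body presses on something with over 40 N, if the wrist force passes 120 N, or if a joint passes its speed limit or range.

## Robot

A 6-joint arm with a two-finger parallel gripper is mounted at the origin on the work surface. World frame = base frame: x ahead of the robot, y to its left, z up, the work surface at z = 0. Lengths are in mm, angles in degrees, forces in N, time in s.
With the tool pointing down it reaches from about 300 to 850 mm from the base axis. Payload 4.2 kg.
Tool frame: the origin (TCP) lies midway between the tips of the shut fingers; the grasp point (between the pads) lies 19 mm behind it (env.tcp_to_grasp is the distance from the TCP to the grasp point, in mm); z points along the fingers, x is the direction in which the jaws open and shut, and the axes are right-handed (so a half turn about z gives the same grasp; the last joint's range is limited). The gripper opens to 91 mm and grips with 3 to 60 N. Pads are 32 mm wide; open, the fingers measure 118 mm over their backs; the gripper's body (76 mm by 178 mm) begins 60 mm behind the grasp point.
Start: joints at [76.031, 18.312, 89.639, -0, 72.044, -1.146], TCP at [127.615, 560.679, 182.076] pointing down, gripper open.
Joint ranges: [-177.97, 177.97], [-48.28, 115.42], [12.27, 149.76], [-77.06, 257.06], [2.81, 150.46], [-146.56, 146.56]. Speed limits (degrees/s): [147.25, 147.25, 180, 180, 180, 180].

## Interface

Orientations are given as [roll, pitch, yaw] about the fixed x, y, z axes, in that order (R = Rz(yaw) Ry(pitch) Rx(roll)).
In Python, from workcell import env gives the robot as it stands.
- The arm moves only by the tool drive_tool, never from a script. Its argument "motion" is a list of rows, each a list of 2 entries, a list of its own where there are three numbers: the shift along the world's x, y, z in m, then the turn, a rotation vector about the world's x, y, z in rad. In form: [[[dx, dy, dz], [wx, wy, wz]], ...]. A call has exactly 10 rows; each row shifts and turns the commanded pose from where the row before left it; what a row does not reach is not made up. A row lasts 1/12 s, in which the tool goes at most 41.7 mm and 7.16 degrees, less where a joint would pass 70% of its speed; a pose out of reach is approached as far as the arm can. A call is refused whole if a number of a shift passes 0.0417 or a number of a turn 0.125, either way. A call with a gripper value outside its range is refused whole. "claw" is the opening, from 0 (shut) to 1 (fully open), set as the call begins (left out, the last holds). The fingers move at their own pace and stop on an object; "force" is the grip in N (left out, the last holds). Time passes only in rows, so rows that do not move let the fingers close, or fill a call up. It gives the time, the measured TCP pose, the force and the opening at its end, in the units of the state.
- env.state(): the state, without advancing time (a new reading comes with each control period).
- env.grab_frame(name): name is "scene" or "top" or "wrist"; returns the picture (420x560x3 uint8, red, green, blue); there is no depth.
- env.camera_params(name): a dict with "fov_y" (degrees; the focal length in pixels is half the picture's height over the tangent of half this angle, whatever the lens; pixels are square), "cx", "cy" (the principal point, pixels), "pose" (4x4, takes a point from camera to world coordinates). Camera axes: x right, y down, z forward; pixel columns grow to the right and rows downward; lengths in mm; the calibration is good to about 2 mm. A picture is of the moment at which its call begins: read the wrist's pose just before it. camera_params takes no time and is no camera call; for the wrist camera it gives the pose at the moment of the call.
- env.job_done(): hands the job in, once; it reports no verdict.
The state is a dict: "time_s": time; "qpos": joint angles; "qvel": joint speeds; "effort": joint torques, N m; "ee_pos": TCP position; "ee_rot": TCP orientation; "force": force on the tool from outside, world axes, zero at the start; "torque": the same for the moment, N m; "gripper_width": finger opening in mm.
Only numpy, scipy, OpenCV 4.12 (cv2) and the standard library are available. Lean on these libraries where they do the work, as an engineer would, in place of code of your own. Each camera call takes 0.05 s, during which the arm holds its last target.

## Working session

There is one attempt and no reset: what is moved stays moved. The work goes in short steps, Python scripts to look and compute and a tool call to move; the robot and the scene stay as the last step left them, time stands still between calls to the robot, and variables do not carry over. Pictures are saved under pics/ and viewed, and the job is handed in when it is done.

Besides the shell and the picture viewer there is one more tool, called after "Emit:" as name([rows], argument=value, ...), one row to a line, values as JSON. drive_tool: Moves the arm, as the interface text tells. Its arguments: {"type":"object","properties":{"motion":{"type":"array","items":{"type":"array"}},"claw":{"type":"number"},"force":{"type":"number"}},"required":["motion"]}

```bash
ls; mkdir -p pics
python3 - <<'E'
from workcell import env
import cv2, json
print(env.state())
for n in ("scene","top","wrist"):
    p=env.camera_params(n); print(n,p)
    cv2.imwrite(f"pics/a_{n}.png",env.grab_frame(n)[:,:,::-1])
E
```

```text
pics
{'time_s': 0.0, 'qpos': array([ 7.60317384e+01,  1.83501780e+01,  8.97057684e+01, -1.82685609e-03,
        7.20413777e+01, -1.14690630e+00]), 'qvel': array([-0.02270932,  0.04200265, -0.03051839,  0.06794851,  0.11417293,
       -0.0368535 ]), 'effort': array([ 1.64408684e-03, -4.12472606e+01, -2.31973672e+01,  7.30876601e-02,
        4.57056588e-02, -1.47915025e-04]), 'ee_pos': array([127.48813687, 560.13200022, 181.23929102]), 'ee_rot': array([-1.79999789e+02,  9.73394168e-02,  7.71792097e+01]), 'force': array([-0.49159313,  0.22394085, -1.06940659]), 'torque': array([-0.01591337, -0.02615018, -0.00067831]), 'gripper_width': 91.21148716780412}
scene {'fov_y': 42.469400037379515, 'cx': 281.1608626787881, 'cy': 208.794001914333, 'pose': array([[ 6.24815438e-01,  6.41873931e-01, -4.44526181e-01,
         1.00791146e+03],
       [ 7.80772482e-01, -5.13681675e-01,  3.55704187e-01,
        -4.32142633e+02],
       [-2.77081139e-05, -5.69323277e-01, -8.22113742e-01,
         1.12393285e+03],
       [ 0.00000000e+00,  0.00000000e+00,  0.00000000e+00,
         1.00000000e+00]])}
top {'
[... 164 characters left out ...]
e+02],
       [-9.99560057e-01,  2.96512587e-02,  7.03296069e-04,
        -5.36170941e+00],
       [-5.91413673e-03, -1.76020595e-01, -9.84368718e-01,
         1.14091031e+03],
       [ 0.00000000e+00,  0.00000000e+00,  0.00000000e+00,
         1.00000000e+00]])}
wrist {'fov_y': 62.72780561565182, 'cx': 274.91598898458324, 'cy': 206.47395598662325, 'pose': array([[ 2.22185220e-01,  9.39553732e-01,  2.60523536e-01,
         5.42534902e+01],
       [ 9.75003879e-01, -2.13810835e-01, -6.04347836e-02,
         5.77309956e+02],
       [-1.07897176e-03,  2.67439174e-01, -9.63574140e-01,
         3.84194927e+02],
       [ 0.00000000e+00,  0.00000000e+00,  0.00000000e+00,
         1.00000000e+00]])}
```

View pics/a_scene.png

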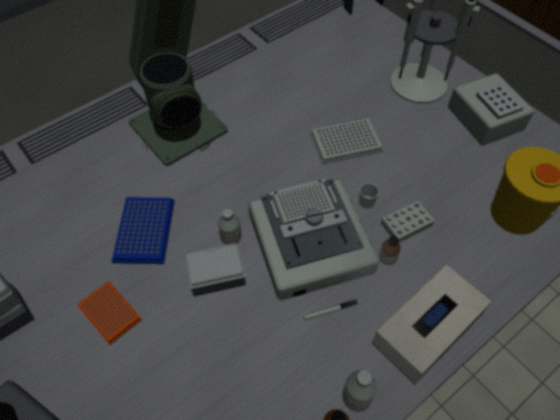

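View pics/a_top.png

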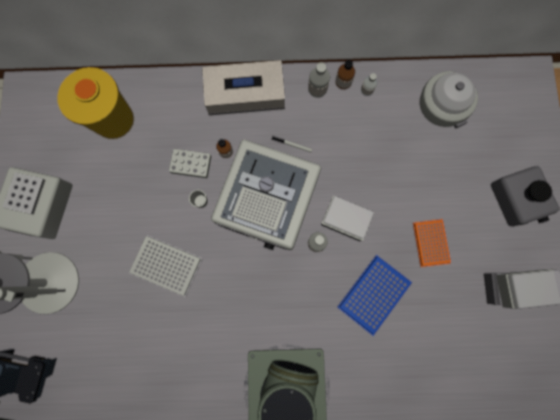

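View pics/a_wrist.png

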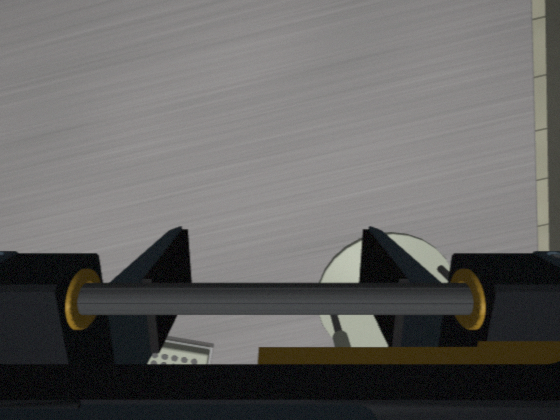

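Candidates: plate on the shaker at top (258,208), the small white one and the one meant. The larger white plate on the table is at (165,265), with blue at (375,295) and orange at (432,243). The only shaker and screw are at about (267,185). Next, close crops.

Run:
```python
import cv2
a=cv2.imread("pics/a_top.png")[120:270,180:380]
b=cv2.imread("pics/a_scene.png")[160:310,220:420]
cv2.imwrite("pics/crop1.png",cv2.resize(a,None,fx=4,fy=4,interpolation=cv2.INTER_CUBIC))
cv2.imwrite("pics/crop2.png",cv2.resize(b,None,fx=4,fy=4,interpolation=cv2.INTER_CUBIC))
```

```text
(no output)
```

View pics/crop1.png

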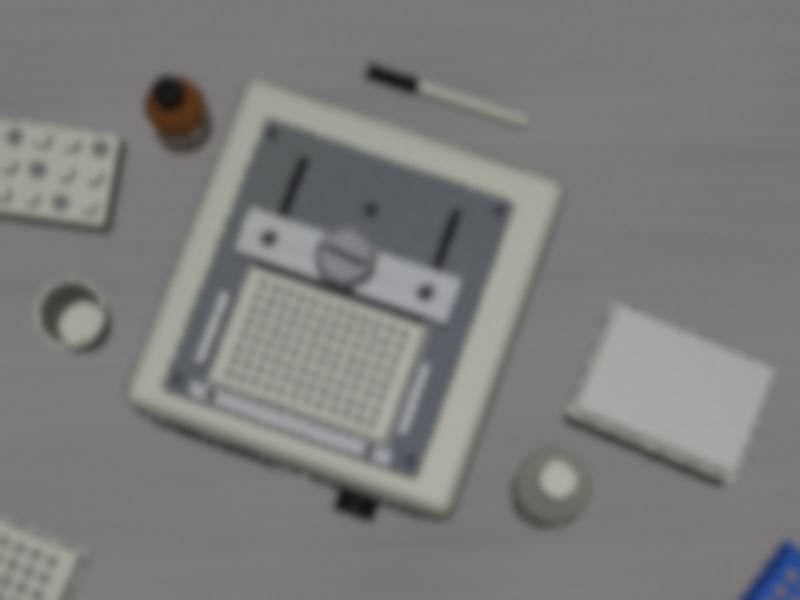

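View pics/crop2.png

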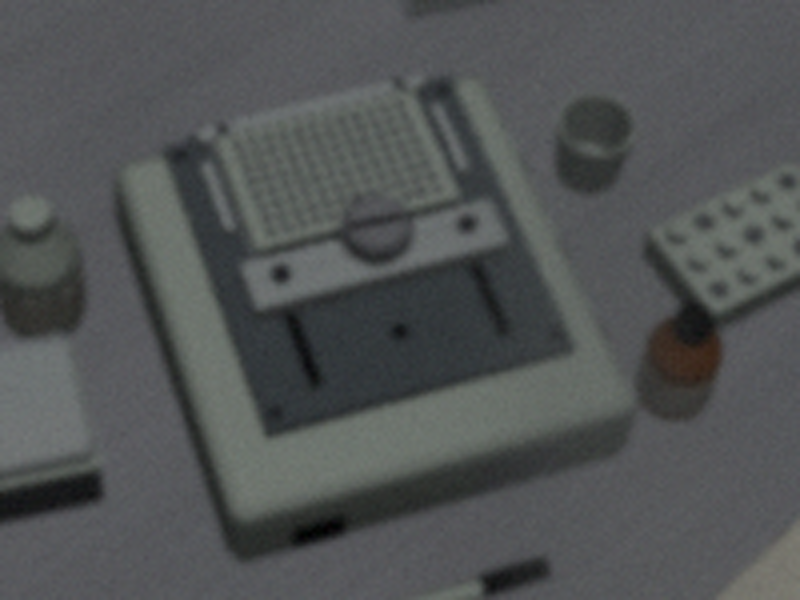

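Top crop: screw head at (345,258), so full-frame (266,184.5). Its slot runs nearly parallel to the bar. The bar spans (240,232) to (455,298), and the plate lies below it. Next, positions.

```bash
cat > h.py <<'E'
import numpy as np
from workcell import env
def ray(n,u,v,P=None):
    p=P or env.camera_params(n); f=210/np.tan(np.radians(p["fov_y"]/2))
    T=np.array(p["pose"]); d=T[:3,:3]@np.array([(u-p["cx"])/f,(v-p["cy"])/f,1]); return T[:3,3],d
def plane(n,u,v,z,P=None):
    o,d=ray(n,u,v,P); return o+d*(z-o[2])/d[2]
def proj(n,X,P=None):
    p=P or env.camera_params(n); f=210/np.tan(np.radians(p["fov_y"]/2)); T=np.array(p["pose"])
    c=T[:3,:3].T@(np.array(X)-T[:3,3]); return f*c[0]/c[2]+p["cx"],f*c[1]/c[2]+p["cy"]
E
python3 - <<'E'
from h import *
t=lambda x,y,z:plane("top",x/4+180-.4,y/4+120-.4,z)
s=lambda x,y,z:plane("scene",x/4+220-.4,y/4+160-.4,z)
print("head",t(345,258,139),s(378,226,139))
L=[t(*c,110) for c in((252,208),(236,250),(461,277),(447,322))]
print("bar corners",L,np.mean(L,0))
d=L[2]-L[0];print(np.degrees(np.arctan2(-d[0]*-1,-d[1])), np.degrees(np.arctan2(*( (L[0]+L[1]-L[2]-L[3])[[1,0]]))))
L=[s(*c,110) for c in((243,266),(262,311),(490,200),(512,243))]
print("bar scene",L,np.mean(L,0)); print(np.degrees(np.arctan2(*((L[2]+L[3]-L[0]-L[1])[[1,0]]))))
for nm,c in dict(bottle=(557,478,105),cup=(72,310,50),amber=(168,90,85),tb1=(618,303,63),tb2=(775,370,63),tb3=(730,480,63),tb4=(570,412,63)).items(): print(nm,t(*c).round())
L=[t(*c,108.5) for c in((250,265),(427,325),(383,437),(212,383))];print("plate",[l.round(1) for l in L],np.mean(L,0))
E
```

```text
head [532.86018746  36.10823895 139.        ] [535.7874409   38.29544993 139.        ]
bar corners [array([575.98298504,  98.52065295, 110.        ]), array([547.54126145, 109.46550468, 110.        ]), array([524.66686695, -39.02800198, 110.        ]), array([494.65711615, -28.78422975, 110.        ])] [535.7120574   35.04348148 110.        ]
-20.45934381883287 69.30277479071331
bar scene [array([495.22917537, -24.22173853, 110.        ]), array([524.79014252, -34.45236057, 110.        ]), array([548.21506814, 113.62533602, 110.        ]), array([577.69965807, 103.45591137, 110.        ])] [536.48351102  39.60178707 110.        ]
68.99224086121131
bottle [390. -97. 105.]
cup [523. 231.  50.]
amber [669. 158.  85.]
tb1 [ 514. -148.   63.]
tb2 [ 464. -253.   63.]
tb3 [ 390. -217.   63.]
tb4 [ 439. -111.   63.]
plate [array([537.4, 100.4, 108.5]), array([493.3, -15.6, 108.5]), array([420. ,  15.3, 108.5]), array([458.9, 126.2, 108.5])] [477.43278695  56.58563052 108.5       ]
```

Screw axis is at about (534.8, 37) and shaker yaw is about -20.8°. I'll roll the shut fingertip round the rim in an orbit at fixed, shaker-aligned tool orientation. First I move to a viewing pose on the shaker's -y side of the screw.

Emit:
drive_tool([
  [[0.0193,-0.029,0.004],[0,0,-0.0855]],
  [[0.0193,-0.029,0.004],[0,0,-0.0855]],
  [[0.0193,-0.029,0.004],[0,0,-0.0855]],
  [[0.0193,-0.029,0.004],[0,0,-0.0855]],
  [[0.0193,-0.029,0.004],[0,0,-0.0855]],
  [[0.0193,-0.029,0],[0,0,-0.0855]],
  [[0.0193,-0.029,0],[0,0,-0.0855]],
  [[0.0193,-0.029,0],[0,0,-0.0855]],
  [[0.0193,-0.029,0],[0,0,-0.0855]],
  [[0.0193,-0.029,0],[0,0,-0.0855]],
], claw=0, force=10)

```text
time_s: 0.98
ee_pos: [321.0, 269.0, 202.0]
ee_rot: [180.0, -0.0, 28.0]
force: [0.7, -0.1, 1.0]
gripper_width: 27.4
```

Emit:
drive_tool([
  [[0.0193,-0.029,0],[0,0,-0.0855]],
  [[0.0193,-0.029,0],[0,0,-0.0855]],
  [[0.0193,-0.029,0],[0,0,-0.0855]],
  [[0.0193,-0.029,0],[0,0,-0.0855]],
  [[0.0193,-0.029,0],[0,0,-0.0855]],
  [[0.0193,-0.029,0],[0,0,-0.0855]],
  [[0.0193,-0.029,0],[0,0,-0.0855]],
  [[0.0193,-0.029,0],[0,0,-0.0855]],
  [[0.0193,-0.029,0],[0,0,-0.0855]],
  [[0.0193,-0.029,0],[0,0,-0.0855]],
])

```text
time_s: 1.82
ee_pos: [514.1, -21.0, 201.9]
ee_rot: [-180.0, 0.0, -21.1]
force: [0.7, 0.9, -0.1]
gripper_width: 0.2
```

Run:
```python
from h import *
import cv2
s=env.state();P=env.camera_params("wrist")
im=env.grab_frame("wrist");cv2.imwrite("pics/b_wrist.png",im[:,:,::-1])
print(s["time_s"],s["ee_pos"],s["ee_rot"],s["force"],s["gripper_width"],s["qpos"])
import pickle;pickle.dump(P,open("Pb.pkl","wb"))
print(proj("wrist",(534.8,37,139),P),proj("wrist",s["ee_pos"],P))
```

```text
1.8167 [514.09565854 -20.98599017 201.87951354] [-1.79997221e+02  1.79092078e-02 -2.10641434e+01] [ 0.73834075  0.8838097  -0.09954809] 0.17547949100848245 [-3.62402412e+00  1.21325370e+01  9.53692399e+01  8.40709688e-03
  7.25144763e+01  1.74375926e+01]
(np.float64(272.63017355397506), np.float64(130.4138372501305)) (np.float64(274.53012610588723), np.float64(236.42792702530033))
```

View pics/b_wrist.png

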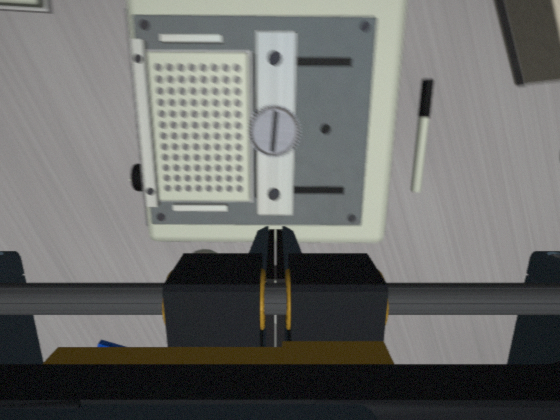

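The wrist view shows the screw at about (274,130) with a near-vertical slot. The bar is vertical in the image, and the fingertips at (275,235) look tapered. Next, refine.

Run:
```python
from h import *
import cv2,pickle
P=pickle.load(open("Pb.pkl","rb"))
im=cv2.imread("pics/b_wrist.png")
cv2.imwrite("pics/b1.png",cv2.resize(im[85:270,215:335],None,fx=3.2,fy=3.2,interpolation=cv2.INTER_CUBIC))
g=cv2.GaussianBlur(cv2.cvtColor(im,cv2.COLOR_BGR2GRAY),(3,3),0)
c=cv2.HoughCircles(g[90:170,234:314],cv2.HOUGH_GRADIENT,1,50,param1=80,param2=12,minRadius=20,maxRadius=32);print(c)
u,v=c[0,0,0]+234,c[0,0,1]+90
for z in (139,139.5): print(plane("wrist",u,v,z,P))
r=c[0,0,2]; print("rad",np.linalg.norm(plane("wrist",u+r,v,139,P)-plane("wrist",u,v,139,P)))
for p in((257,33),(294,33),(257,214),(294,214),(275,58),(274,194)): print(p,plane("wrist",*p,110,P))
a=plane("wrist",274,194,110,P);b=plane("wrist",275,58,110,P);print(np.degrees(np.arctan2((b-a)[1],(b-a)[0]))-90,(a+b)/2)
# slot
m=(g[115:147,262:290]<95).astype(np.uint8);ys,xs=np.nonzero(m);print(len(xs),cv2.fitLine(np.float32(np.c_[xs,ys]),cv2.DIST_HUBER,0,.01,.01).ravel())
```

```text
[[[39.5 39.5 21.3]]]
[535.65517056  37.39227756 139.        ]
[535.66662565  37.4151926  139.5       ]
rad 16.05434715846041
(257, 33) [549.49498609 109.20227279 110.        ]
(294, 33) [576.38666393  98.83077995 110.        ]
(257, 214) [494.62954899 -27.43526033 110.        ]
(294, 214) [525.47208446 -39.31499849 110.        ]
(275, 58) [556.08632828  87.31257125 110.        ]
(274, 194) [515.4159151  -15.77028008 110.        ]
-21.531267982191366 [535.75112169  35.77114559 110.        ]
72 [ 0.08355872 -0.9965029  11.791995   15.695351  ]
```

View pics/b1.png

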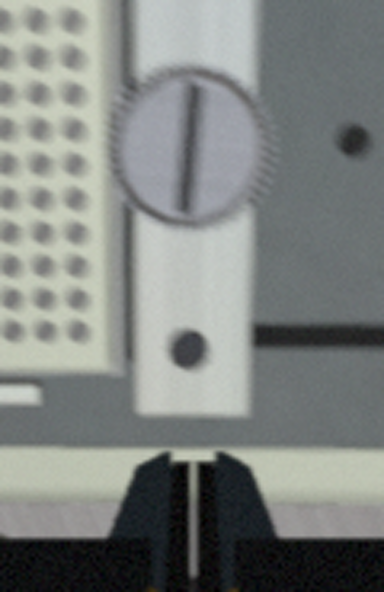

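Run:
```python
from h import *
import cv2,pickle
P=pickle.load(open("Pb.pkl","rb"))
im=cv2.imread("pics/b_wrist.png")
cv2.imwrite("pics/b2.png",cv2.resize(im[218:262,235:315],None,fx=10,fy=10,interpolation=cv2.INTER_CUBIC))
T=np.array([514.1,-21,201.9]);a=np.radians(-21.06)
ex=np.array([np.cos(a),np.sin(a),0]);ey=np.array([np.sin(a),-np.cos(a),0])
for yy in(-16,-11,0,16):
  for h in(0,5,10,20,30):
    q=[proj("wrist",T+ex*x+ey*yy+[0,0,h],P) for x in(-13.5,0,13.5)]
    print(yy,h,[((u+.5-235)*10,(v+.5-218)*10) for u,v in q].__repr__().replace("np.float64",""))
```

```text
-16 0 [((180.32738429694632), (-55.54253717090177)), ((400.2773593185799), (-55.56355202121921)), ((620.2537445640002), (-55.58456939486888))]
-16 5 [((175.0356982175444), (-31.969532065637907)), ((400.11376335794466), (-31.98958874281658)), ((625.2194846551356), (-32.00964788443116))]
-16 10 [((169.49137216567067), (-7.271085414616323)), ((399.9423563748735), (-7.290067380052108)), ((630.4223329669344), (-7.309051733554099))]
-16 20 [((157.5688012895634), (45.84068650706655)), ((399.57375948377376), (45.824261002888704)), ((641.6106902877777), (45.807833328647405))]
-16 30 [((144.38761679258306), (104.55923571394834)), ((399.16624872638636), (104.54602646018998)), ((653.9803177981253), (104.53281536915796))]
-11 0 [((181.7630840845149), (22.115233754577446)), ((400.33073943326826), (22.098983734027797)), ((618.9244740682022), (22.08273177454174))]
-11 5 [((176.53868301233786), (47.33559390679716)), ((400.16943212979925), (47.32050683256034)), ((623.8274828516882), (47.30541791644242))]
-11 10 [((171.06649627250647), (73.75211868965408)), ((400.00047377985425), (73.73832446500472)), 
[... 1032 characters left out ...]

16 0 [((189.21426478823832), (425.153591233273)), ((400.60777781906097), (425.16112902749853)), ((612.0256861121612), (425.1686676916012))]
16 5 [((184.3319996786289), (458.5506388655051)), ((400.45808661848866), (458.56031549838065)), ((616.6096734127126), (458.5699932729642))]
16 10 [((179.22612458573923), (493.4772866105925)), ((400.3015390785231), (493.48929234462616)), ((621.4036347743036), (493.50129952761165))]
16 20 [((168.2791463481783), (568.3598965100936)), ((399.9659002780379), (568.3772138884541)), ((631.6819583813685), (568.394533457149))]
16 30 [((156.22829947265984), (650.7935001909516)), ((399.5964141684408), (650.8171664418711)), ((642.9968627005525), (650.8408358370843))]
```

View pics/b2.png

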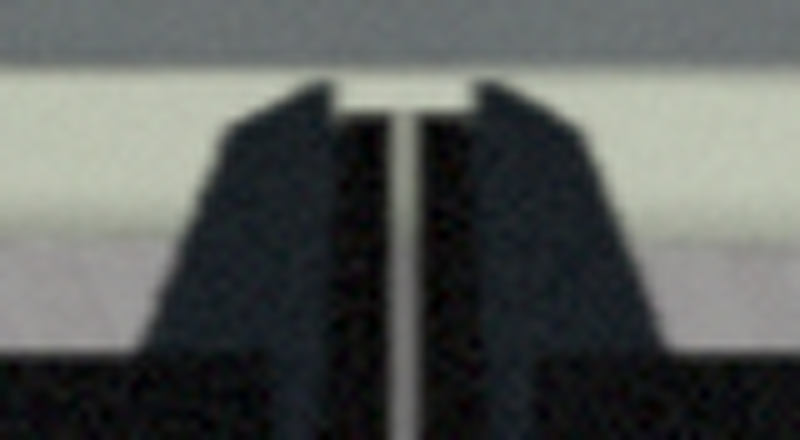

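Run:
```python
from h import *
import cv2
im=cv2.imread("pics/a_wrist.png")
im=cv2.convertScaleAbs(im,alpha=2.5,beta=20)
cv2.imwrite("pics/a2.png",cv2.resize(im[210:350,90:290],None,fx=4,fy=4,interpolation=cv2.INTER_CUBIC))
# tool coords -> pixel using start pose
import pickle
P=pickle.load(open("Pb.pkl","rb"))
T=np.array([514.1,-21,201.9]);a=np.radians(-21.06)
ex=np.array([np.cos(a),np.sin(a),0]);ey=np.array([np.sin(a),-np.cos(a),0])
for x in(-45.5,-59):
 for yy in(-16,-8,8,16):
  for h in(0,20,40):
    u,v=proj("wrist",T+ex*x+ey*yy+[0,0,h],P); print(x,yy,h,round((u+.5-90)*4),round((v+.5-210)*4))
```

```text
-45.5 -16 0 444 10
-45.5 -16 20 414 50
-45.5 -16 40 377 100
-45.5 -8 0 447 59
-45.5 -8 20 417 104
-45.5 -8 40 381 159
-45.5 8 0 452 155
-45.5 8 20 424 209
-45.5 8 40 390 274
-45.5 16 0 455 202
-45.5 16 20 428 259
-45.5 16 40 394 329
-59 -16 0 356 10
-59 -16 20 317 50
-59 -16 40 269 100
-59 -8 0 360 59
-59 -8 20 322 104
-59 -8 40 275 159
-59 8 0 367 155
-59 8 20 331 209
-59 8 40 286 274
-59 16 0 371 202
-59 16 20 335 259
-59 16 40 292 329
```

View pics/a2.png

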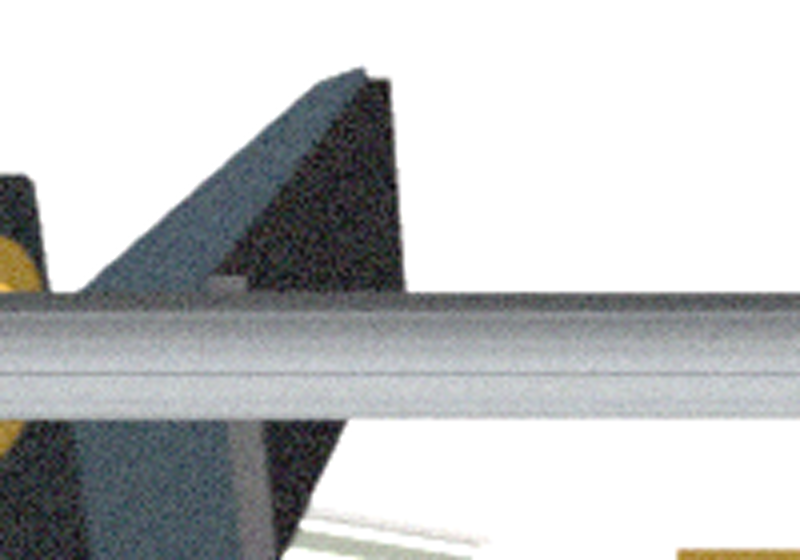

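Run:
```python
from h import *
import cv2
print(env.tcp_to_grasp)
im=env.grab_frame("scene");cv2.imwrite("pics/c_scene.png",im[:,:,::-1])
P=env.camera_params("scene")
T=np.array([514.1,-21,201.9]);a=np.radians(-21.06)
ex=np.array([np.cos(a),np.sin(a),0]);ey=np.array([np.sin(a),-np.cos(a),0])
c=cv2.convertScaleAbs(im[:,:,::-1],alpha=2,beta=20)
u0,v0=proj("scene",T,P);print(u0,v0)
x0,y0=int(u0)-70,int(v0)-60
c=cv2.resize(c[y0:y0+105,x0:x0+140],None,fx=5,fy=5,interpolation=cv2.INTER_CUBIC)
for h in(0,10,20,30,40):
    for x,yy in((13.5,16),(13.5,-16)):
        u,v=proj("scene",T+ex*x+ey*yy+[0,0,h],P);cv2.circle(c,(int((u+.5-x0)*5),int((v+.5-y0)*5)),2,(0,0,255) if h==0 else (0,255,0),-1)
cv2.imwrite("pics/c1.png",c)
```

```text
18.8
287.16913832936007 207.24238403136056
```

View pics/c1.png

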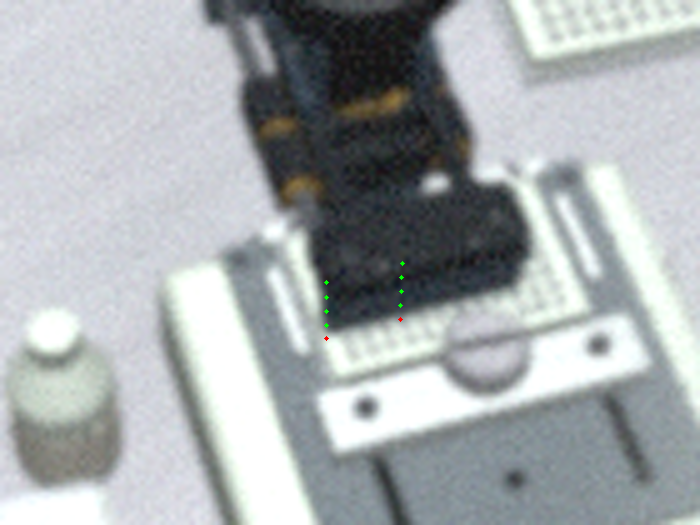

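Run:
```python
from h import *
import cv2
im=cv2.imread("pics/c_scene.png");P=env.camera_params("scene")
T=np.array([514.1,-21,201.9]);a=np.radians(-21.06)
ex=np.array([np.cos(a),np.sin(a),0]);ey=np.array([np.sin(a),-np.cos(a),0])
g=np.clip((im/255.)**0.5*300,0,255).astype(np.uint8)
x0,y0=215,100
c=cv2.resize(g[y0:y0+130,x0:x0+150],None,fx=5,fy=4.6*1.0870,interpolation=cv2.INTER_CUBIC)
sy=c.shape[0]/130
for h,col in((0,(0,0,255)),(30,(0,255,255)),(79,(0,255,0)),(200,(255,0,255))):
    for x,yy in((13.5,16),(13.5,-16),(0,-75),(89,0),(-89,0)):
        u,v=proj("scene",T+ex*x+ey*yy+[0,0,h],P);cv2.circle(c,(int((u+.5-x0)*5),int((v+.5-y0)*sy)),4,col,-1)
cv2.imwrite("pics/c2.png",c[:600])
```

```text
(no output)
```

View pics/c2.png

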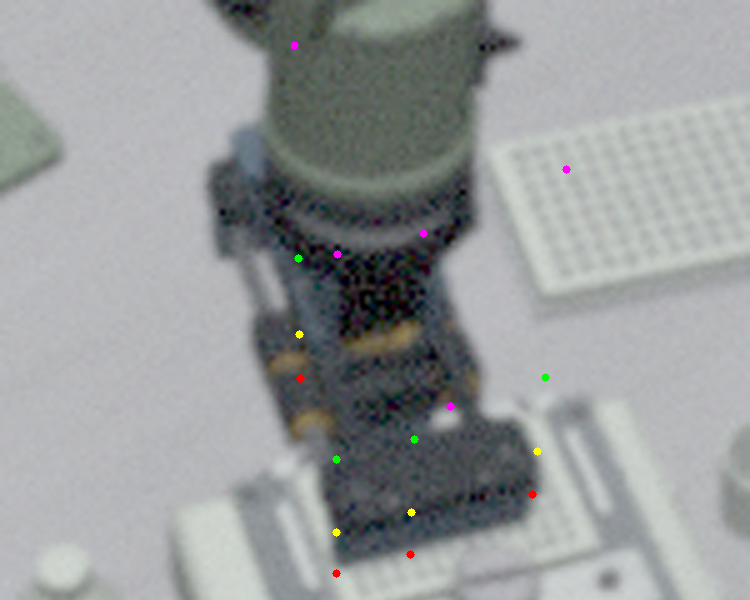

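Run:
```python
from h import *
P=env.camera_params("scene");sy=5.0
T=np.array([514.1,-21,201.9]);a=np.radians(-21.06)
ex=np.array([np.cos(a),np.sin(a),0]);ey=np.array([np.sin(a),-np.cos(a),0])
for h in(60,79,90,100,110):
  print(h,[tuple(np.round([(u+.5-215)*5,(v+.5-100)*sy]).astype(int).tolist()) for u,v in [proj("scene",T+ex*89+ey*y+[0,0,h],P) for y in(38,-38)]])
W=env.camera_params("wrist");R=W["pose"][:3,:3];d=W["pose"][:3,3]-T
print("cam in tool:",d@ex,d@ey,d[2],"axis",R[:,2]@ex,R[:,2]@ey,R[2,2])
# pixel of the rod/other things; depth implied
```

```text
60 [(342, 657), (531, 606)]
79 [(342, 630), (534, 579)]
90 [(342, 614), (536, 562)]
100 [(342, 599), (538, 547)]
110 [(342, 583), (539, 531)]
cam in tool: 2.603728710399443 -74.80341004747665 202.28841424521207 axis 0.00039401750424955653 0.26868279851350174 -0.9632286325339164
```

The pad is easy to see in the first wrist picture, and its lower edge appears about 30 mm above the nominal TCP, so I need to check that. New plan: turn the tool 90° with the jaws wide open, straddle the head and use one pad at a time. The left and right pads saw back and forth along shaker x on the head's ±y sides, never gripping. In that pose the scene camera can also see the fingertips.

Emit:
drive_tool([
  [[0.0022,0.0058,0],[0,0,0.1]],
  [[0.0022,0.0058,0],[0,0,0.12]],
  [[0.0022,0.0058,0],[0,0,0.12]],
  [[0.0022,0.0058,0],[0,0,0.12]],
  [[0.0022,0.0058,0],[0,0,0.12]],
  [[0.0022,0.0058,0],[0,0,0.12]],
  [[0.0022,0.0058,0],[0,0,0.12]],
  [[0.0022,0.0058,0],[0,0,0.12]],
  [[0.0022,0.0058,0],[0,0,0.12]],
  [[0.0022,0.0058,0],[0,0,0.12]],
], claw=1)

```text
time_s: 2.75
ee_pos: [534.8, 39.8, 201.9]
ee_rot: [-179.9, 0.0, 47.2]
force: [1.0, -0.2, -0.0]
gripper_width: 64.1
```

Emit:
drive_tool([
  [[0,0,0],[0,0,0.12]],
  [[0,0,0],[0,0,0.12]],
  [[0,0,0],[0,0,0.1]],
  [[0,0,0],[0,0,0.05]],
  [[0,0,-0.005],[0,0,0]],
  [[0,0,-0.005],[0,0,0]],
  [[0,0,-0.005],[0,0,0]],
  [[0,0,-0.005],[0,0,0]],
  [[0,0,0],[0,0,0]],
  [[0,0,0],[0,0,0]],
])

```text
time_s: 3.58
ee_pos: [535.2, 38.7, 181.5]
ee_rot: [-179.9, 0.0, 69.1]
force: [-0.0, -0.3, 0.4]
gripper_width: 91.3
```

```bash
cat > look.py <<'E'
from h import *
import cv2,sys,pickle
n=sys.argv[1]
s=env.state();P=env.camera_params("wrist");W=env.grab_frame("wrist")[:,:,::-1].copy();cv2.imwrite(f"pics/{n}_wrist.png",W);pickle.dump((s,P),open(n+".pkl","wb"))
if len(sys.argv)>2:
    S=env.grab_frame("scene")[:,:,::-1].copy();cv2.imwrite(f"pics/{n}_scene.png",S)
    g=np.clip((S/255.)**0.5*300,0,255).astype(np.uint8)[120:260,220:380]
    cv2.imwrite(f"pics/{n}_sc.png",cv2.resize(g,(800,700),interpolation=cv2.INTER_CUBIC)[:600])
print(s["time_s"],s["ee_pos"].round(2),s["ee_rot"].round(2),s["force"].round(2),s["gripper_width"])
E
python3 look.py d 1
```

```text
3.5833 [535.24  38.71 181.48] [-1.7993e+02  2.0000e-02  6.9140e+01] [-0.02 -0.27  0.43] 91.28266222466081
```

View pics/d_wrist.png

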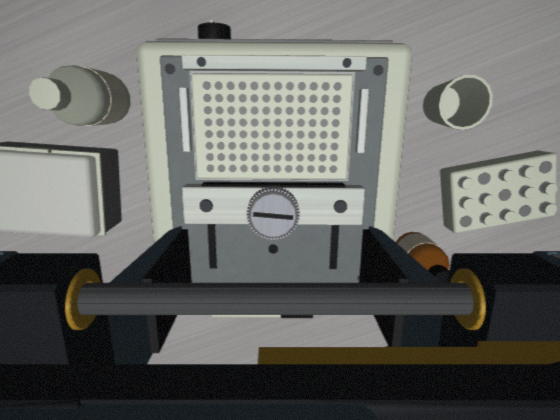

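View pics/d_sc.png

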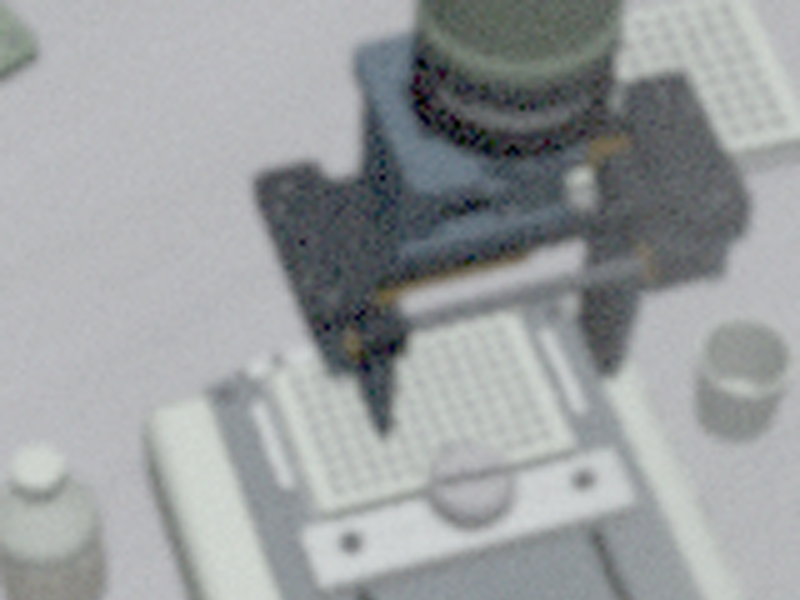

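Run:
```python
from h import *
import pickle
s,W=pickle.load(open("d.pkl","rb"))
P=env.camera_params("scene");T=s["ee_pos"];a=np.radians(69.14)
ex=np.array([np.cos(a),np.sin(a),0]);ey=np.array([np.sin(a),-np.cos(a),0])
for h in(0,10,20,30,40):
  print(h,[tuple(np.round([(u+.5-220)*5,(v+.5-120)*5]).astype(int).tolist()) for u,v in [proj("scene",T+ex*x+ey*y+[0,0,h],P) for x in(-47,47) for y in (16,-16)]])
print(proj("wrist",T,W),proj("wrist",(536,36.6,139),W))
for z in(139,): print(plane("wrist",273.5,213.5,z,W))
```

```text
0 [(386, 484), (361, 424), (594, 428), (568, 370)]
10 [(386, 470), (362, 411), (596, 414), (569, 356)]
20 [(387, 457), (362, 397), (599, 400), (571, 342)]
30 [(387, 443), (363, 383), (601, 386), (573, 328)]
40 [(388, 429), (363, 369), (603, 372), (575, 314)]
(np.float64(274.51803635390934), np.float64(235.58256699192304)) (np.float64(272.29929348721816), np.float64(217.61830187506868))
[533.32585329  38.58207669 139.        ]
```

Both the wrist and scene pictures put the finger ends about 33 mm above the reported TCP. I'll descend to a height that's safe under either reading and look again.

Emit:
drive_tool([
  [[-0.0005,-0.001,-0.007],[0,0,0]],
  [[-0.0005,-0.001,-0.01],[0,0,0]],
  [[-0.0005,0,-0.01],[0,0,0]],
  [[0,0,-0.01],[0,0,0]],
  [[0,0,-0.01],[0,0,0]],
  [[0,0,-0.008],[0,0,0]],
  [[0,0,-0.004],[0,0,0]],
  [[0,0,-0.002],[0,0,0]],
  [[0,0,0],[0,0,0]],
  [[0,0,0],[0,0,0]],
])

```text
time_s: 4.52
ee_pos: [534.4, 36.7, 121.3]
ee_rot: [180.0, -0.0, 69.2]
force: [0.6, -0.1, 0.5]
gripper_width: 90.9
```

```bash
python3 look.py e 1
```

```text
4.5167 [534.44  36.71 121.31] [ 1.7997e+02 -2.0000e-02  6.9160e+01] [ 0.56 -0.12  0.5 ] 90.94098207225638
```

View pics/e_sc.png

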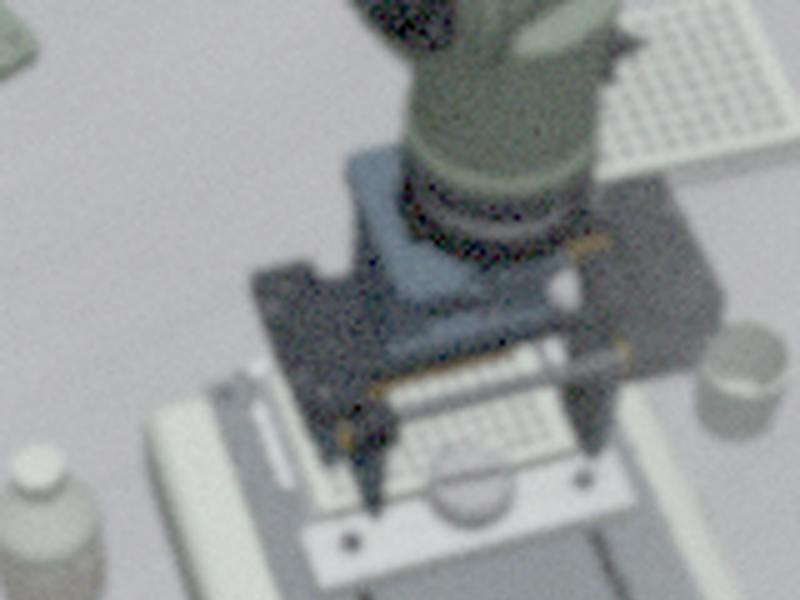

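View pics/e_wrist.png

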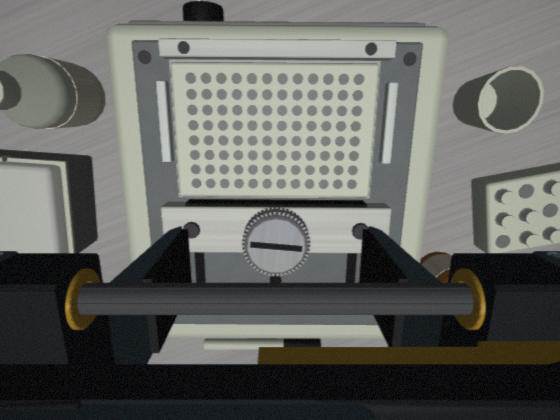

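Run:
```python
from h import *
T=np.array([534.44,36.71,0]);a=np.radians(69.16)
ex=np.array([np.cos(a),np.sin(a),0]);ey=np.array([np.sin(a),-np.cos(a),0])
P=env.camera_params("scene")
for px in((375,515),(597,455)):
  for z in(121,135,150,160,170):
    X=plane("scene",px[0]/5+220-.5,px[1]/5+120-.5,z,P);d=X-T;print(px,z,round(d@ex,1),round(d@ey,1))
```

```text
(375, 515) 121 -40.3 -7.6
(375, 515) 135 -43.5 1.0
(375, 515) 150 -46.9 10.2
(375, 515) 160 -49.2 16.4
(375, 515) 170 -51.5 22.5
(597, 455) 121 65.3 -7.6
(597, 455) 135 60.6 1.0
(597, 455) 150 55.6 10.2
(597, 455) 160 52.2 16.4
(597, 455) 170 48.9 22.5
```

All views agree that the finger ends are at about z≈157 with the TCP at 121. I'll go down gently with a force check where the nominal tip would just touch the bar.

Emit:
drive_tool([
  [[0,0,-0.002],[0,0,0]],
  [[0,0,-0.002],[0,0,0]],
  [[0,0,-0.002],[0,0,0]],
  [[0,0,-0.002],[0,0,0]],
  [[0,0,-0.001],[0,0,0]],
  [[0,0,-0.001],[0,0,0]],
  [[0,0,-0.001],[0,0,0]],
  [[0,0,-0.001],[0,0,0]],
  [[0,0,0],[0,0,0]],
  [[0,0,0],[0,0,0]],
])

```text
time_s: 5.45
ee_pos: [534.1, 36.7, 109.0]
ee_rot: [-180.0, -0.0, 69.2]
force: [-0.5, -0.0, 0.6]
gripper_width: 91.0
```

Emit:
drive_tool([
  [[0,0,-0.003],[0,0,0]],
  [[0,0,-0.003],[0,0,0]],
  [[0,0,-0.003],[0,0,0]],
  [[0,0,-0.002],[0,0,0]],
  [[0,0,-0.002],[0,0,0]],
  [[0,0,-0.002],[0,0,0]],
  [[0,0,-0.001],[0,0,0]],
  [[0,0,-0.001],[0,0,0]],
  [[0,0,0],[0,0,0]],
  [[0,0,0],[0,0,0]],
])

```text
time_s: 6.28
ee_pos: [534.1, 36.7, 92.1]
ee_rot: [-180.0, -0.0, 69.2]
force: [-0.9, 0.1, 0.3]
gripper_width: 91.2
```

```bash
python3 look.py f 1
```

```text
6.2833 [534.12  36.68  92.07] [-1.800e+02 -1.000e-02  6.915e+01] [-0.9   0.1   0.28] 91.16838204536892
```

View pics/f_sc.png

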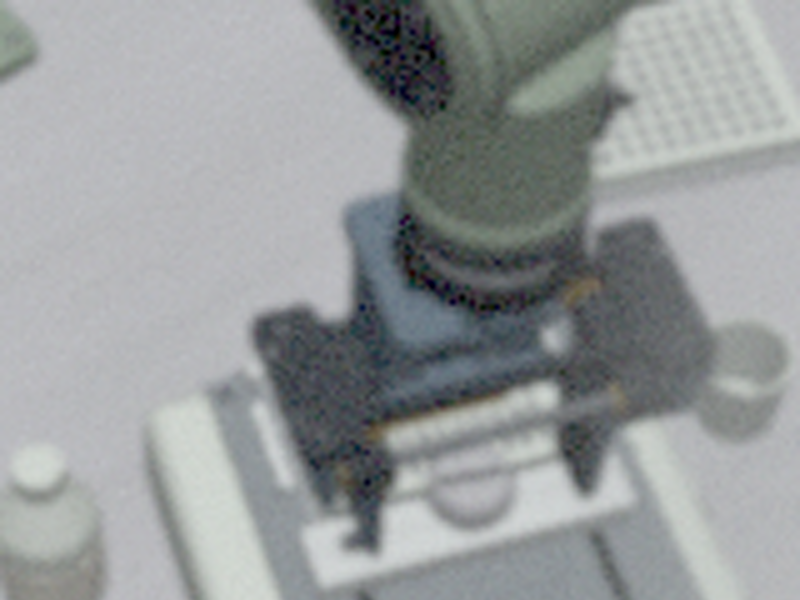

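View pics/f_wrist.png

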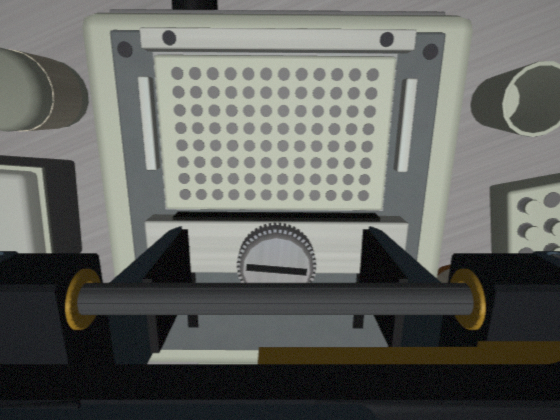

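Run:
```python
from h import *
T=np.array([534.12,36.68,0]);a=np.radians(69.16)
ex=np.array([np.cos(a),np.sin(a),0]);ey=np.array([np.sin(a),-np.cos(a),0])
P=env.camera_params("scene")
for px in((375,550),(590,492)):
  for z in(110,120,130,140):
    X=plane("scene",px[0]/5+220-.5,px[1]/5+120-.5,z,P);d=X-T;print(px,z,round(d@ex,1),round(d@ey,1))
import cv2
im=cv2.imread("pics/f_wrist.png");im=cv2.convertScaleAbs(im,alpha=2,beta=0)
cv2.imwrite("pics/f1.png",cv2.resize(im[200:290,150:400],None,fx=3.2,fy=3.2,interpolation=cv2.INTER_CUBIC))
```

```text
(375, 550) 110 -43.6 3.5
(375, 550) 120 -45.8 9.5
(375, 550) 130 -48.0 15.5
(375, 550) 140 -50.2 21.4
(590, 492) 110 58.7 3.8
(590, 492) 120 55.5 9.8
(590, 492) 130 52.2 15.8
(590, 492) 140 49.0 21.8
```

View pics/f1.png

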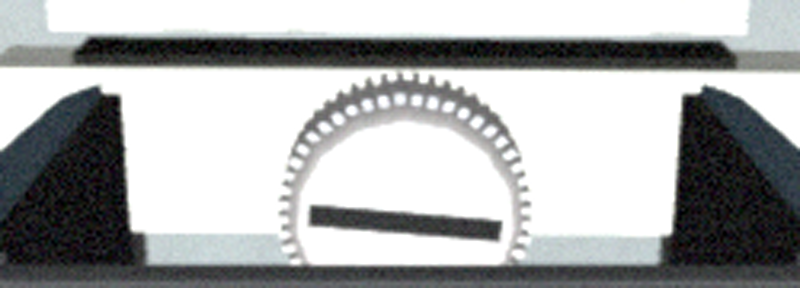

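Tips are now at z≈127–132, with the head centred between the pads (mid-gap u=276.1, head u=276.6). The slot is tilted 5.1° clockwise in the image. I'll lower 10 mm more and offset to the start of a stroke.

Emit:
drive_tool([
  [[-0.0026,0.001,-0.001],[0,0,0]],
  [[-0.0026,0.001,-0.001],[0,0,0]],
  [[-0.0026,0.001,-0.001],[0,0,0]],
  [[-0.0026,0.001,-0.001],[0,0,0]],
  [[-0.0026,0.001,-0.001],[0,0,0]],
  [[0.0015,0.004,-0.001],[0,0,0]],
  [[0.0015,0.004,-0.001],[0,0,0]],
  [[0.0015,0.004,-0.001],[0,0,0]],
  [[0.0015,0.004,-0.001],[0,0,0]],
  [[0.0015,0.004,-0.001],[0,0,0]],
])

```text
time_s: 7.22
ee_pos: [529.0, 62.2, 82.0]
ee_rot: [180.0, -0.0, 69.2]
force: [-0.1, 0.1, 0.1]
gripper_width: 91.0
```

```bash
cat > st.py <<'E'
from h import *
def tool(s, C=np.array([534.12,36.68])):
    a=np.radians(69.16);ex=np.array([np.cos(a),np.sin(a)]);ey=np.array([np.sin(a),-np.cos(a)])
    d=s["ee_pos"][:2]-C;F=s["force"][:2]
    return f"t {s['time_s']:.2f} x {d@ex:.2f} y {d@ey:.2f} z {s['ee_pos'][2]:.2f} Fx {F@ex:.2f} Fy {F@ey:.2f} Fz {s['force'][2]:.2f}"
if __name__=="__main__": print(tool(env.state()))
E
python3 st.py
```

```text
t 7.22 x 22.06 y -13.87 z 81.96 Fx 0.10 Fy -0.11 Fz 0.08
```

Emit:
drive_tool([
  [[0.00018,0.00047,0],[0,0,0]],
  [[0.00018,0.00047,0],[0,0,0]],
  [[0.00018,0.00047,0],[0,0,0]],
  [[0.00018,0.00047,0],[0,0,0]],
  [[0.00018,0.00047,0],[0,0,0]],
  [[0.00014,0.00037,0],[0,0,0]],
  [[0.00014,0.00037,0],[0,0,0]],
  [[0.00014,0.00037,0],[0,0,0]],
  [[0.00014,0.00037,0],[0,0,0]],
  [[0,0,0],[0,0,0]],
])

```text
time_s: 8.05
ee_pos: [530.1, 65.5, 82.1]
ee_rot: [180.0, -0.0, 69.2]
force: [-0.0, -0.0, -1.4]
gripper_width: 90.9
```

```bash
python3 st.py
```

```text
t 8.05 x 25.54 y -14.00 z 82.10 Fx -0.02 Fy -0.02 Fz -1.44
```

Emit:
drive_tool([
  [[7e-05,0.00018,0],[0,0,0]],
  [[7e-05,0.00018,0],[0,0,0]],
  [[7e-05,0.00018,0],[0,0,0]],
  [[7e-05,0.00018,0],[0,0,0]],
  [[7e-05,0.00018,0],[0,0,0]],
  [[7e-05,0.00018,0],[0,0,0]],
  [[0,0,0],[0,0,0]],
  [[0,0,0],[0,0,0]],
  [[0,0,0],[0,0,0]],
  [[0,0,0],[0,0,0]],
])

```text
time_s: 8.88
ee_pos: [530.4, 66.3, 82.1]
ee_rot: [-180.0, 0.0, 69.2]
force: [-0.6, -2.2, 0.4]
gripper_width: 91.3
```

```bash
python3 st.py; python3 look.py g 1
```

```text
t 8.88 x 26.35 y -14.06 z 82.07 Fx -2.27 Fy 0.19 Fz 0.43
8.8833 [530.36  66.3   82.07] [-1.800e+02  2.000e-02  6.916e+01] [-0.63 -2.19  0.43] 91.27462503203611
```

View pics/g_wrist.png

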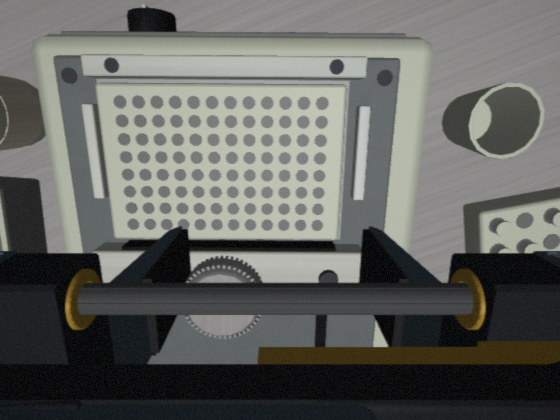

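View pics/g_sc.png

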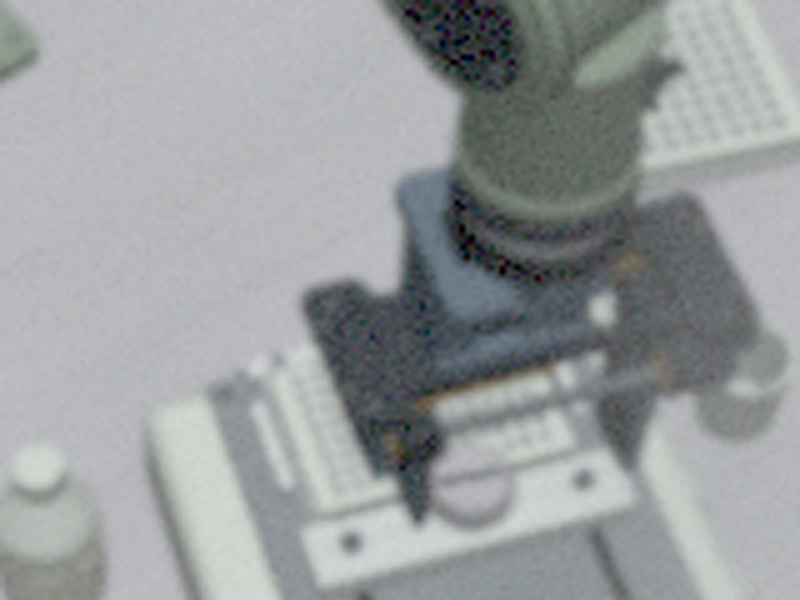

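Contact is at 2.3 N, light. First rolling stroke: press 0.3 mm more, then roll along +x.

Emit:
drive_tool([
  [[0.0001,0.0003,0],[0,0,0]],
  [[0.0024,-0.0009,0],[0,0,0]],
  [[0.0024,-0.0009,0],[0,0,0]],
  [[0.0024,-0.0009,0],[0,0,0]],
  [[0.0024,-0.0009,0],[0,0,0]],
  [[0.0024,-0.0009,0],[0,0,0]],
  [[0.0024,-0.0009,0],[0,0,0]],
  [[0.0024,-0.0009,0],[0,0,0]],
  [[0.0024,-0.0009,0],[0,0,0]],
  [[0.0024,-0.0009,0],[0,0,0]],
])

```text
time_s: 9.82
ee_pos: [551.9, 58.2, 82.2]
ee_rot: [-179.9, 0.1, 69.2]
force: [-4.0, -4.4, 3.7]
gripper_width: 91.4
```

```bash
python3 st.py; python3 look.py i
```

```text
t 9.82 x 26.41 y 8.95 z 82.18 Fx -5.52 Fy -2.16 Fz 3.70
9.8167 [551.88  58.18  82.18] [-1.7995e+02  7.0000e-02  6.9170e+01] [-3.98 -4.39  3.7 ] 91.39371295257301
```

View pics/i_wrist.png

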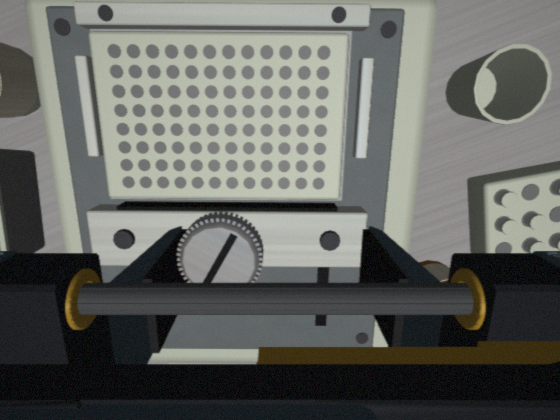

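Works: the slot turned from about -5° to +58° anticlockwise, 63° against the 66° expected. Force was about 5.5 N normal, 2 N tangential. Finish the stroke and cross to the other pad.

Emit:
drive_tool([
  [[0.0024,-0.0009,0],[0,0,0]],
  [[0.0024,-0.0009,0],[0,0,0]],
  [[-0.00285,-0.0075,0],[0,0,0]],
  [[-0.00285,-0.0075,0],[0,0,0]],
  [[-0.00285,-0.0075,0],[0,0,0]],
  [[-0.00285,-0.0075,0],[0,0,0]],
  [[-0.00285,-0.0075,0],[0,0,0]],
  [[-0.00285,-0.0075,0],[0,0,0]],
  [[-0.0005,-0.0014,0],[0,0,0]],
  [[-0.0005,-0.0014,0],[0,0,0]],
])

```text
time_s: 10.7
ee_pos: [538.8, 8.7, 82.2]
ee_rot: [180.0, -0.0, 69.1]
force: [-0.1, -0.5, -0.5]
gripper_width: 91.2
```

```bash
python3 st.py
```

```text
t 10.70 x -24.52 y 14.35 z 82.17 Fx -0.47 Fy 0.04 Fz -0.48
```

Emit:
drive_tool([
  [[-0.0002,-0.0005,0],[0,0,0]],
  [[-0.0002,-0.0005,0],[0,0,0]],
  [[-0.0026,0.001,0],[0,0,0]],
  [[-0.0026,0.001,0],[0,0,0]],
  [[-0.0026,0.001,0],[0,0,0]],
  [[-0.0026,0.001,0],[0,0,0]],
  [[-0.0026,0.001,0],[0,0,0]],
  [[-0.0026,0.001,0],[0,0,0]],
  [[-0.0026,0.001,0],[0,0,0]],
  [[-0.0026,0.001,0],[0,0,0]],
])

```text
time_s: 11.53
ee_pos: [517.4, 16.3, 82.1]
ee_rot: [-180.0, -0.0, 69.2]
force: [0.8, -0.4, -0.0]
gripper_width: 91.0
```

```bash
python3 st.py; python3 look.py j
```

```text
t 11.53 x -24.96 y -8.39 z 82.08 Fx -0.11 Fy 0.93 Fz -0.00
11.5333 [517.4   16.33  82.08] [-1.800e+02 -1.000e-02  6.916e+01] [ 0.83 -0.44 -0.  ] 91.01210929500309
```

View pics/j_wrist.png

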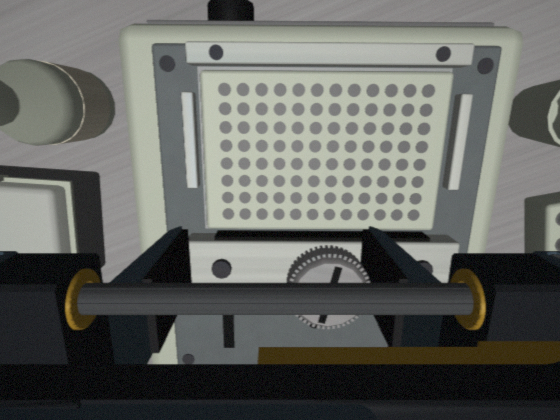

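No contact that stroke: the slot is still at about 73°. Return and press until contact.

Emit:
drive_tool([
  [[0.0054,-0.0015,0],[0,0,0]],
  [[0.0052,-0.002,0],[0,0,0]],
  [[0.0052,-0.002,0],[0,0,0]],
  [[0.0052,-0.002,0],[0,0,0]],
  [[-0.0001,-0.00025,0],[0,0,0]],
  [[-0.0001,-0.00025,0],[0,0,0]],
  [[-0.0001,-0.00025,0],[0,0,0]],
  [[-0.0001,-0.00025,0],[0,0,0]],
  [[-0.0001,-0.00025,0],[0,0,0]],
  [[-0.0001,-0.00025,0],[0,0,0]],
])

```text
time_s: 12.42
ee_pos: [538.7, 7.9, 82.1]
ee_rot: [179.9, -0.1, 69.1]
force: [3.2, 3.5, -2.3]
gripper_width: 91.3
```

```bash
python3 st.py
```

```text
t 12.42 x -25.30 y 14.55 z 82.12 Fx 4.43 Fy 1.73 Fz -2.32
```

Emit:
drive_tool([
  [[-0.0026,0.001,0],[0,0,0]],
  [[-0.0026,0.001,0],[0,0,0]],
  [[-0.0026,0.001,0],[0,0,0]],
  [[-0.0026,0.001,0],[0,0,0]],
  [[-0.0026,0.001,0],[0,0,0]],
  [[-0.0026,0.001,0],[0,0,0]],
  [[-0.0026,0.001,0],[0,0,0]],
  [[-0.0026,0.001,0],[0,0,0]],
  [[-0.0026,0.001,0],[0,0,0]],
  [[-0.0026,0.001,0],[0,0,0]],
])

```text
time_s: 13.25
ee_pos: [512.6, 17.9, 82.4]
ee_rot: [179.9, -0.1, 69.2]
force: [2.9, 3.6, -1.1]
gripper_width: 91.4
```

```bash
python3 st.py; python3 look.py k
```

```text
t 13.25 x -25.24 y -13.38 z 82.42 Fx 4.45 Fy 1.43 Fz -1.14
13.25 [512.63  17.85  82.42] [ 1.7992e+02 -9.0000e-02  6.9160e+01] [ 2.92  3.65 -1.14] 91.42489349323748
```

View pics/k_wrist.png

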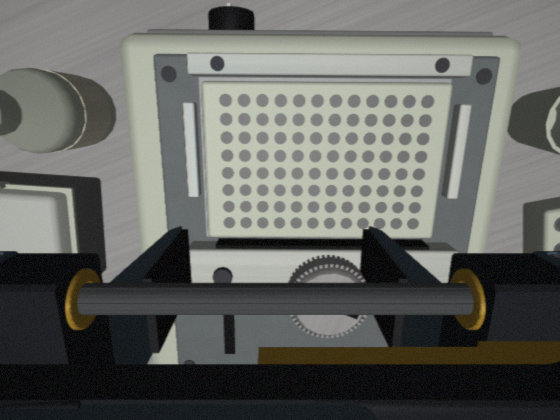

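That stroke gave about 80°, so the total is about 158°. I'll continue with pairs of crossing and stroke.

Emit:
drive_tool([
  [[0.00285,0.0075,0],[0,0,0]],
  [[0.00285,0.0075,0],[0,0,0]],
  [[0.00285,0.0075,0],[0,0,0]],
  [[0.00285,0.0075,0],[0,0,0]],
  [[0.00285,0.0075,0],[0,0,0]],
  [[0.00285,0.0075,0],[0,0,0]],
  [[0.0009,0.0023,0],[0,0,0]],
  [[0.0005,0.0013,0],[0,0,0]],
  [[0.0003,0.0008,0],[0,0,0]],
  [[0.0001,0.0004,0],[0,0,0]],
])

```text
time_s: 14.13
ee_pos: [530.7, 66.2, 82.0]
ee_rot: [-180.0, 0.1, 69.2]
force: [-0.1, -2.9, 0.2]
gripper_width: 91.3
```

```bash
python3 st.py
```

```text
t 14.13 x 26.39 y -13.68 z 81.98 Fx -2.76 Fy 0.91 Fz 0.17
```

Emit:
drive_tool([
  [[0.0027,-0.0008,0],[0,0,0]],
  [[0.0026,-0.001,0],[0,0,0]],
  [[0.0026,-0.001,0],[0,0,0]],
  [[0.0026,-0.001,0],[0,0,0]],
  [[0.0026,-0.001,0],[0,0,0]],
  [[0.0026,-0.001,0],[0,0,0]],
  [[0.0026,-0.001,0],[0,0,0]],
  [[0.0026,-0.001,0],[0,0,0]],
  [[0.0026,-0.001,0],[0,0,0]],
  [[0.0026,-0.001,0],[0,0,0]],
])

```text
time_s: 14.97
ee_pos: [556.8, 56.3, 82.2]
ee_rot: [-180.0, 0.1, 69.2]
force: [-3.1, -3.4, 3.5]
gripper_width: 91.3
```

```bash
python3 st.py
```

```text
t 14.97 x 26.41 y 14.23 z 82.21 Fx -4.24 Fy -1.68 Fz 3.52
```

Emit:
drive_tool([
  [[-0.00285,-0.0075,0],[0,0,0]],
  [[-0.00285,-0.0075,0],[0,0,0]],
  [[-0.00285,-0.0075,0],[0,0,0]],
  [[-0.00285,-0.0075,0],[0,0,0]],
  [[-0.00285,-0.0075,0],[0,0,0]],
  [[-0.00285,-0.0075,0],[0,0,0]],
  [[-0.0009,-0.0023,0],[0,0,0]],
  [[-0.0005,-0.0013,0],[0,0,0]],
  [[-0.0003,-0.0008,0],[0,0,0]],
  [[-0.0001,-0.0004,0],[0,0,0]],
])

```text
time_s: 15.8
ee_pos: [538.5, 8.1, 82.1]
ee_rot: [180.0, -0.1, 69.1]
force: [1.1, 3.1, -0.9]
gripper_width: 91.3
```

```bash
python3 st.py
```

```text
t 15.80 x -25.17 y 14.23 z 82.13 Fx 3.24 Fy -0.10 Fz -0.93
```

Emit:
drive_tool([
  [[-0.0027,0.0009,0],[0,0,0]],
  [[-0.0026,0.001,0],[0,0,0]],
  [[-0.0026,0.001,0],[0,0,0]],
  [[-0.0026,0.001,0],[0,0,0]],
  [[-0.0026,0.001,0],[0,0,0]],
  [[-0.0026,0.001,0],[0,0,0]],
  [[-0.0026,0.001,0],[0,0,0]],
  [[-0.0026,0.001,0],[0,0,0]],
  [[-0.0026,0.001,0],[0,0,0]],
  [[-0.0026,0.001,0],[0,0,0]],
])

```text
time_s: 16.63
ee_pos: [512.7, 17.8, 82.6]
ee_rot: [179.9, -0.1, 69.2]
force: [2.8, 3.7, 0.5]
gripper_width: 91.2
```

```bash
python3 st.py
```

```text
t 16.63 x -25.26 y -13.35 z 82.56 Fx 4.46 Fy 1.25 Fz 0.54
```

Emit:
drive_tool([
  [[0.00285,0.0075,0],[0,0,0]],
  [[0.00285,0.0075,0],[0,0,0]],
  [[0.00285,0.0075,0],[0,0,0]],
  [[0.00285,0.0075,0],[0,0,0]],
  [[0.00285,0.0075,0],[0,0,0]],
  [[0.00285,0.0075,0],[0,0,0]],
  [[0.0009,0.0023,0],[0,0,0]],
  [[0.0005,0.0013,0],[0,0,0]],
  [[0.0003,0.0009,0],[0,0,0]],
  [[0.0001,0.0004,0],[0,0,0]],
])

```text
time_s: 17.47
ee_pos: [530.7, 66.3, 81.9]
ee_rot: [-180.0, 0.1, 69.2]
force: [0.5, -4.6, 0.8]
gripper_width: 91.2
```

```bash
python3 st.py; python3 look.py l
```

```text
t 17.47 x 26.42 y -13.74 z 81.92 Fx -4.17 Fy 2.09 Fz 0.82
17.4667 [530.67  66.26  81.92] [-1.800e+02  1.100e-01  6.919e+01] [ 0.47 -4.64  0.82] 91.19274653122314
```

View pics/l_wrist.png

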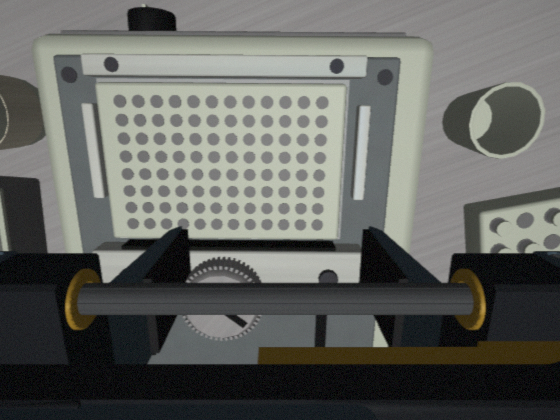

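Slot is at about 322°, where dead reckoning says 313°. Target is 1075°. Continuing.

Emit:
drive_tool([
  [[0.0026,-0.001,0],[0,0,0]],
  [[0.0026,-0.001,0],[0,0,0]],
  [[0.0026,-0.001,0],[0,0,0]],
  [[0.0026,-0.001,0],[0,0,0]],
  [[0.0026,-0.001,0],[0,0,0]],
  [[0.0026,-0.001,0],[0,0,0]],
  [[0.0026,-0.001,0],[0,0,0]],
  [[0.0026,-0.001,0],[0,0,0]],
  [[0.0026,-0.001,0],[0,0,0]],
  [[0.0026,-0.001,0],[0,0,0]],
])

```text
time_s: 18.35
ee_pos: [556.6, 56.4, 82.2]
ee_rot: [-179.9, 0.1, 69.2]
force: [-3.9, -4.1, 2.7]
gripper_width: 91.1
```

```bash
python3 st.py
```

```text
t 18.35 x 26.44 y 13.94 z 82.17 Fx -5.24 Fy -2.16 Fz 2.71
```

Emit:
drive_tool([
  [[-0.00285,-0.0075,0],[0,0,0]],
  [[-0.00285,-0.0075,0],[0,0,0]],
  [[-0.00285,-0.0075,0],[0,0,0]],
  [[-0.00285,-0.0075,0],[0,0,0]],
  [[-0.00285,-0.0075,0],[0,0,0]],
  [[-0.00285,-0.0075,0],[0,0,0]],
  [[-0.0009,-0.0023,0],[0,0,0]],
  [[-0.0005,-0.0013,0],[0,0,0]],
  [[-0.0003,-0.0009,0],[0,0,0]],
  [[-0.0001,-0.0004,0],[0,0,0]],
])

```text
time_s: 19.18
ee_pos: [538.4, 8.1, 82.1]
ee_rot: [-180.0, -0.1, 69.1]
force: [0.8, 4.0, 0.4]
gripper_width: 91.3
```

```bash
python3 st.py
```

```text
t 19.18 x -25.19 y 14.14 z 82.14 Fx 4.06 Fy -0.71 Fz 0.40
```

Emit:
drive_tool([
  [[-0.0026,0.001,0],[0,0,0]],
  [[-0.0026,0.001,0],[0,0,0]],
  [[-0.0026,0.001,0],[0,0,0]],
  [[-0.0026,0.001,0],[0,0,0]],
  [[-0.0026,0.001,0],[0,0,0]],
  [[-0.0026,0.001,0],[0,0,0]],
  [[-0.0026,0.001,0],[0,0,0]],
  [[-0.0026,0.001,0],[0,0,0]],
  [[-0.0026,0.001,0],[0,0,0]],
  [[-0.0026,0.001,0],[0,0,0]],
])

```text
time_s: 20.02
ee_pos: [512.7, 17.9, 82.5]
ee_rot: [179.9, -0.1, 69.2]
force: [3.6, 4.2, 1.4]
gripper_width: 91.2
```

```bash
python3 st.py
```

```text
t 20.02 x -25.23 y -13.34 z 82.55 Fx 5.17 Fy 1.89 Fz 1.37
```

Emit:
drive_tool([
  [[0.00285,0.0075,0],[0,0,0]],
  [[0.00285,0.0075,0],[0,0,0]],
  [[0.00285,0.0075,0],[0,0,0]],
  [[0.00285,0.0075,0],[0,0,0]],
  [[0.00285,0.0075,0],[0,0,0]],
  [[0.00285,0.0075,0],[0,0,0]],
  [[0.0009,0.0023,0],[0,0,0]],
  [[0.0005,0.0013,0],[0,0,0]],
  [[0.0003,0.0008,0],[0,0,0]],
  [[0.0001,0.0004,0],[0,0,0]],
])

```text
time_s: 20.85
ee_pos: [530.7, 66.2, 81.9]
ee_rot: [-180.0, 0.1, 69.2]
force: [-0.6, -4.5, -0.1]
gripper_width: 91.0
```

```bash
python3 st.py
```

```text
t 20.85 x 26.40 y -13.73 z 81.93 Fx -4.41 Fy 1.02 Fz -0.09
```

Abs is about 322+160 = 482. Continuing.

Emit:
drive_tool([
  [[0.0026,-0.001,0],[0,0,0]],
  [[0.0026,-0.001,0],[0,0,0]],
  [[0.0026,-0.001,0],[0,0,0]],
  [[0.0026,-0.001,0],[0,0,0]],
  [[0.0026,-0.001,0],[0,0,0]],
  [[0.0026,-0.001,0],[0,0,0]],
  [[0.0026,-0.001,0],[0,0,0]],
  [[0.0026,-0.001,0],[0,0,0]],
  [[0.0026,-0.001,0],[0,0,0]],
  [[0.0026,-0.001,0],[0,0,0]],
])

```text
time_s: 21.68
ee_pos: [556.9, 56.3, 82.2]
ee_rot: [-180.0, 0.1, 69.2]
force: [-3.5, -3.6, 2.3]
gripper_width: 90.7
```

```bash
python3 st.py
```

```text
t 21.68 x 26.45 y 14.26 z 82.20 Fx -4.64 Fy -1.95 Fz 2.26
```

Emit:
drive_tool([
  [[-0.00285,-0.0075,0],[0,0,0]],
  [[-0.00285,-0.0075,0],[0,0,0]],
  [[-0.00285,-0.0075,0],[0,0,0]],
  [[-0.00285,-0.0075,0],[0,0,0]],
  [[-0.00285,-0.0075,0],[0,0,0]],
  [[-0.00285,-0.0075,0],[0,0,0]],
  [[-0.0009,-0.0023,0],[0,0,0]],
  [[-0.0005,-0.0013,0],[0,0,0]],
  [[-0.0003,-0.0009,0],[0,0,0]],
  [[-0.0001,-0.0004,0],[0,0,0]],
])

```text
time_s: 22.52
ee_pos: [538.4, 8.1, 82.1]
ee_rot: [-180.0, -0.1, 69.1]
force: [1.1, 4.2, -0.1]
gripper_width: 91.3
```

```bash
python3 st.py; python3 look.py m
```

```text
t 22.52 x -25.20 y 14.14 z 82.12 Fx 4.31 Fy -0.48 Fz -0.12
22.5167 [538.37   8.1   82.12] [-1.800e+02 -1.100e-01  6.912e+01] [ 1.08  4.2  -0.12] 91.25996552378095
```

View pics/m_wrist.png

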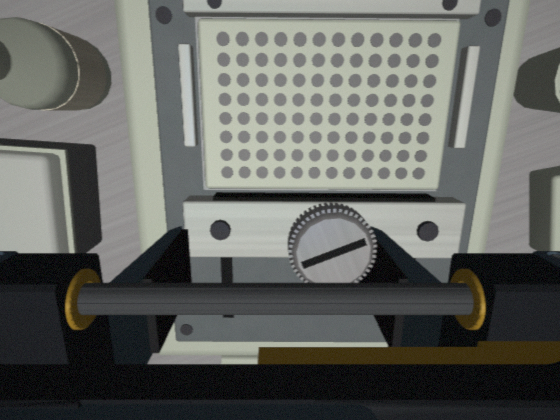

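Slot is at 22°, so abs = 562°, as predicted. 513° remain, about 6.4 strokes.

Emit:
drive_tool([
  [[-0.0026,0.001,0],[0,0,0]],
  [[-0.0026,0.001,0],[0,0,0]],
  [[-0.0026,0.001,0],[0,0,0]],
  [[-0.0026,0.001,0],[0,0,0]],
  [[-0.0026,0.001,0],[0,0,0]],
  [[-0.0026,0.001,0],[0,0,0]],
  [[-0.0026,0.001,0],[0,0,0]],
  [[-0.0026,0.001,0],[0,0,0]],
  [[-0.0026,0.001,0],[0,0,0]],
  [[-0.0026,0.001,0],[0,0,0]],
])

```text
time_s: 23.4
ee_pos: [512.9, 17.8, 82.6]
ee_rot: [179.9, -0.1, 69.2]
force: [3.4, 2.4, 0.3]
gripper_width: 91.3
```

```bash
python3 st.py
```

```text
t 23.40 x -25.22 y -13.06 z 82.57 Fx 3.44 Fy 2.36 Fz 0.29
```

Emit:
drive_tool([
  [[0.00285,0.0075,0],[0,0,0]],
  [[0.00285,0.0075,0],[0,0,0]],
  [[0.00285,0.0075,0],[0,0,0]],
  [[0.00285,0.0075,0],[0,0,0]],
  [[0.00285,0.0075,0],[0,0,0]],
  [[0.00285,0.0075,0],[0,0,0]],
  [[0.0009,0.0023,0],[0,0,0]],
  [[0.0005,0.0013,0],[0,0,0]],
  [[0.0003,0.0009,0],[0,0,0]],
  [[0.0001,0.0004,0],[0,0,0]],
])

```text
time_s: 24.23
ee_pos: [530.7, 66.2, 81.9]
ee_rot: [-180.0, 0.1, 69.2]
force: [-0.1, -4.4, -0.8]
gripper_width: 91.3
```

```bash
python3 st.py
```

```text
t 24.23 x 26.38 y -13.71 z 81.91 Fx -4.10 Fy 1.48 Fz -0.79
```

Emit:
drive_tool([
  [[0.0026,-0.001,0],[0,0,0]],
  [[0.0026,-0.001,0],[0,0,0]],
  [[0.0026,-0.001,0],[0,0,0]],
  [[0.0026,-0.001,0],[0,0,0]],
  [[0.0026,-0.001,0],[0,0,0]],
  [[0.0026,-0.001,0],[0,0,0]],
  [[0.0026,-0.001,0],[0,0,0]],
  [[0.0026,-0.001,0],[0,0,0]],
  [[0.0026,-0.001,0],[0,0,0]],
  [[0.0026,-0.001,0],[0,0,0]],
])

```text
time_s: 25.07
ee_pos: [556.8, 56.3, 82.2]
ee_rot: [-180.0, 0.1, 69.2]
force: [-3.4, -5.1, 2.5]
gripper_width: 91.0
```

```bash
python3 st.py
```

```text
t 25.07 x 26.44 y 14.24 z 82.19 Fx -6.02 Fy -1.39 Fz 2.48
```

Abs is about 722. Crossing back; press is slightly high (6 N), so I use a marginally shorter landing.

Emit:
drive_tool([
  [[-0.00285,-0.0075,0],[0,0,0]],
  [[-0.00285,-0.0075,0],[0,0,0]],
  [[-0.00285,-0.0075,0],[0,0,0]],
  [[-0.00285,-0.0075,0],[0,0,0]],
  [[-0.00285,-0.0075,0],[0,0,0]],
  [[-0.00285,-0.0075,0],[0,0,0]],
  [[-0.0009,-0.0023,0],[0,0,0]],
  [[-0.0005,-0.0013,0],[0,0,0]],
  [[-0.0003,-0.0009,0],[0,0,0]],
  [[-0.0001,-0.0004,0],[0,0,0]],
])

```text
time_s: 25.9
ee_pos: [538.4, 8.1, 82.2]
ee_rot: [180.0, -0.1, 69.1]
force: [0.9, 3.3, -0.2]
gripper_width: 91.4
```

```bash
python3 st.py
```

```text
t 25.90 x -25.17 y 14.15 z 82.15 Fx 3.40 Fy -0.35 Fz -0.19
```

Emit:
drive_tool([
  [[-0.0026,0.001,0],[0,0,0]],
  [[-0.0026,0.001,0],[0,0,0]],
  [[-0.0026,0.001,0],[0,0,0]],
  [[-0.0026,0.001,0],[0,0,0]],
  [[-0.0026,0.001,0],[0,0,0]],
  [[-0.0026,0.001,0],[0,0,0]],
  [[-0.0026,0.001,0],[0,0,0]],
  [[-0.0026,0.001,0],[0,0,0]],
  [[-0.0026,0.001,0],[0,0,0]],
  [[-0.0026,0.001,0],[0,0,0]],
])

```text
time_s: 26.73
ee_pos: [512.8, 17.8, 82.6]
ee_rot: [179.9, -0.1, 69.2]
force: [4.1, 3.8, -0.2]
gripper_width: 91.1
```

```bash
python3 st.py
```

```text
t 26.73 x -25.24 y -13.18 z 82.55 Fx 5.00 Fy 2.46 Fz -0.22
```

Emit:
drive_tool([
  [[0.00285,0.0075,0],[0,0,0]],
  [[0.00285,0.0075,0],[0,0,0]],
  [[0.00285,0.0075,0],[0,0,0]],
  [[0.00285,0.0075,0],[0,0,0]],
  [[0.00285,0.0075,0],[0,0,0]],
  [[0.00285,0.0075,0],[0,0,0]],
  [[0.0009,0.0023,0],[0,0,0]],
  [[0.0005,0.0013,0],[0,0,0]],
  [[0.0003,0.0008,0],[0,0,0]],
  [[0.0001,0.0003,0],[0,0,0]],
])

```text
time_s: 27.57
ee_pos: [530.7, 66.2, 81.9]
ee_rot: [-180.0, 0.1, 69.2]
force: [-0.5, -3.5, 0.1]
gripper_width: 91.2
```

```bash
python3 st.py
```

```text
t 27.57 x 26.33 y -13.66 z 81.92 Fx -3.46 Fy 0.75 Fz 0.09
```

Abs is about 802.

Emit:
drive_tool([
  [[0.0026,-0.0009,0],[0,0,0]],
  [[0.0026,-0.001,0],[0,0,0]],
  [[0.0026,-0.001,0],[0,0,0]],
  [[0.0026,-0.001,0],[0,0,0]],
  [[0.0026,-0.001,0],[0,0,0]],
  [[0.0026,-0.001,0],[0,0,0]],
  [[0.0026,-0.001,0],[0,0,0]],
  [[0.0026,-0.001,0],[0,0,0]],
  [[0.0026,-0.001,0],[0,0,0]],
  [[0.0026,-0.001,0],[0,0,0]],
])

```text
time_s: 28.4
ee_pos: [557.0, 56.3, 82.2]
ee_rot: [-180.0, 0.1, 69.2]
force: [-4.1, -3.7, 2.5]
gripper_width: 91.4
```

```bash
python3 st.py
```

```text
t 28.40 x 26.44 y 14.37 z 82.18 Fx -4.92 Fy -2.50 Fz 2.46
```

Emit:
drive_tool([
  [[-0.00285,-0.0075,0],[0,0,0]],
  [[-0.00285,-0.0075,0],[0,0,0]],
  [[-0.00285,-0.0075,0],[0,0,0]],
  [[-0.00285,-0.0075,0],[0,0,0]],
  [[-0.00285,-0.0075,0],[0,0,0]],
  [[-0.00285,-0.0075,0],[0,0,0]],
  [[-0.0009,-0.0023,0],[0,0,0]],
  [[-0.0005,-0.0013,0],[0,0,0]],
  [[-0.0003,-0.0009,0],[0,0,0]],
  [[-0.0001,-0.0004,0],[0,0,0]],
])

```text
time_s: 29.23
ee_pos: [538.4, 8.0, 82.1]
ee_rot: [-180.0, -0.1, 69.1]
force: [0.7, 4.6, -0.1]
gripper_width: 91.2
```

```bash
python3 st.py; python3 look.py n
```

```text
t 29.23 x -25.25 y 14.17 z 82.13 Fx 4.54 Fy -0.93 Fz -0.09
29.2333 [538.38   8.04  82.13] [-1.800e+02 -1.200e-01  6.912e+01] [ 0.74  4.58 -0.09] 91.17741269641573
```

View pics/n_wrist.png

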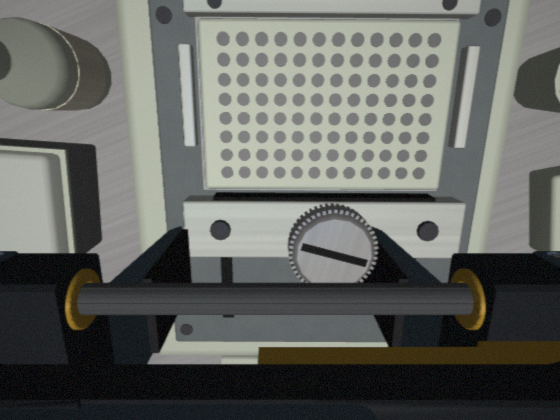

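Slot is at -16°, so abs = 884° (882° expected). 191° remain.

Emit:
drive_tool([
  [[-0.0026,0.001,0],[0,0,0]],
  [[-0.0026,0.001,0],[0,0,0]],
  [[-0.0026,0.001,0],[0,0,0]],
  [[-0.0026,0.001,0],[0,0,0]],
  [[-0.0026,0.001,0],[0,0,0]],
  [[-0.0026,0.001,0],[0,0,0]],
  [[-0.0026,0.001,0],[0,0,0]],
  [[-0.0026,0.001,0],[0,0,0]],
  [[-0.0026,0.001,0],[0,0,0]],
  [[-0.0026,0.001,0],[0,0,0]],
])

```text
time_s: 30.12
ee_pos: [513.2, 17.6, 82.6]
ee_rot: [179.8, -0.1, 69.2]
force: [3.7, 3.8, -0.8]
gripper_width: 91.4
```

```bash
python3 st.py
```

```text
t 30.12 x -25.25 y -12.78 z 82.58 Fx 4.87 Fy 2.09 Fz -0.76
```

Emit:
drive_tool([
  [[0.00285,0.0075,0],[0,0,0]],
  [[0.00285,0.0075,0],[0,0,0]],
  [[0.00285,0.0075,0],[0,0,0]],
  [[0.00285,0.0075,0],[0,0,0]],
  [[0.00285,0.0075,0],[0,0,0]],
  [[0.00285,0.0075,0],[0,0,0]],
  [[0.0009,0.0023,0],[0,0,0]],
  [[0.0005,0.0013,0],[0,0,0]],
  [[0.0003,0.0009,0],[0,0,0]],
  [[0.0001,0.0004,0],[0,0,0]],
])

```text
time_s: 30.95
ee_pos: [530.7, 66.2, 82.0]
ee_rot: [-180.0, 0.1, 69.2]
force: [-0.3, -2.7, -0.6]
gripper_width: 91.2
```

```bash
python3 st.py
```

```text
t 30.95 x 26.38 y -13.65 z 81.95 Fx -2.65 Fy 0.71 Fz -0.59
```

Emit:
drive_tool([
  [[0.0026,-0.001,0],[0,0,0]],
  [[0.0026,-0.001,0],[0,0,0]],
  [[0.0026,-0.001,0],[0,0,0]],
  [[0.0026,-0.001,0],[0,0,0]],
  [[0.0026,-0.001,0],[0,0,0]],
  [[0.0026,-0.001,0],[0,0,0]],
  [[0.0026,-0.001,0],[0,0,0]],
  [[0.0026,-0.001,0],[0,0,0]],
  [[0.0026,-0.001,0],[0,0,0]],
  [[0.0026,-0.001,0],[0,0,0]],
])

```text
time_s: 31.78
ee_pos: [557.0, 56.2, 82.2]
ee_rot: [-180.0, 0.1, 69.2]
force: [-5.1, -4.0, 3.3]
gripper_width: 91.3
```

```bash
python3 st.py
```

```text
t 31.78 x 26.41 y 14.39 z 82.21 Fx -5.53 Fy -3.31 Fz 3.30
```

Emit:
drive_tool([
  [[-0.00285,-0.0075,0],[0,0,0]],
  [[-0.00285,-0.0075,0],[0,0,0]],
  [[-0.00285,-0.0075,0],[0,0,0]],
  [[-0.00285,-0.0075,0],[0,0,0]],
  [[-0.00285,-0.0075,0],[0,0,0]],
  [[-0.00285,-0.0075,0],[0,0,0]],
  [[-0.0009,-0.0023,0],[0,0,0]],
  [[-0.0005,-0.0013,0],[0,0,0]],
  [[-0.0003,-0.0009,0],[0,0,0]],
  [[-0.0001,-0.0004,0],[0,0,0]],
])

```text
time_s: 32.62
ee_pos: [538.4, 8.0, 82.1]
ee_rot: [-180.0, -0.1, 69.1]
force: [1.1, 4.6, -0.4]
gripper_width: 91.1
```

```bash
python3 st.py; python3 look.py o
```

```text
t 32.62 x -25.23 y 14.21 z 82.14 Fx 4.69 Fy -0.63 Fz -0.38
32.6167 [538.42   8.05  82.14] [-1.800e+02 -1.200e-01  6.912e+01] [ 1.08  4.61 -0.38] 91.0563650539695
```

View pics/o_wrist.png

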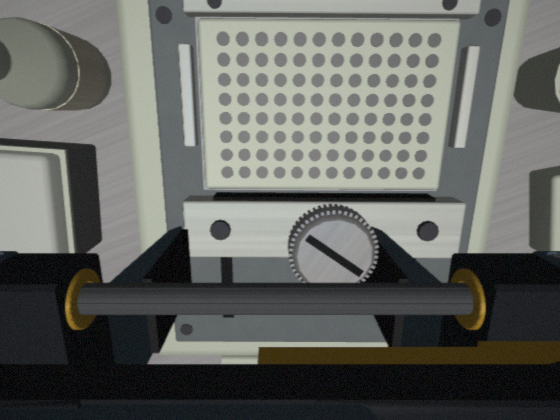

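Slot is at -34.4°, so abs = 1045.6°. Last part-stroke is about 36°, then back out to the centre.

Emit:
drive_tool([
  [[-0.0024,0.0009,0],[0,0,0]],
  [[-0.0024,0.0009,0],[0,0,0]],
  [[-0.0024,0.0009,0],[0,0,0]],
  [[-0.0024,0.0009,0],[0,0,0]],
  [[-0.0024,0.0009,0],[0,0,0]],
  [[0.00184,0.0048,0],[0,0,0]],
  [[0.00184,0.0048,0],[0,0,0]],
  [[0.00184,0.0048,0],[0,0,0]],
  [[0.00184,0.0048,0],[0,0,0]],
  [[0.00184,0.0048,0],[0,0,0]],
])

```text
time_s: 33.5
ee_pos: [535.3, 36.0, 82.0]
ee_rot: [-180.0, 0.0, 69.2]
force: [-0.9, 0.0, -0.9]
gripper_width: 91.1
```

```bash
python3 st.py; python3 look.py p
```

```text
t 33.50 x -0.24 y 1.36 z 81.96 Fx -0.32 Fy -0.86 Fz -0.93
33.5 [535.3   35.97  81.96] [-1.7998e+02  3.0000e-02  6.9180e+01] [-0.92  0.   -0.93] 91.06800992611011
```

View pics/p_wrist.png

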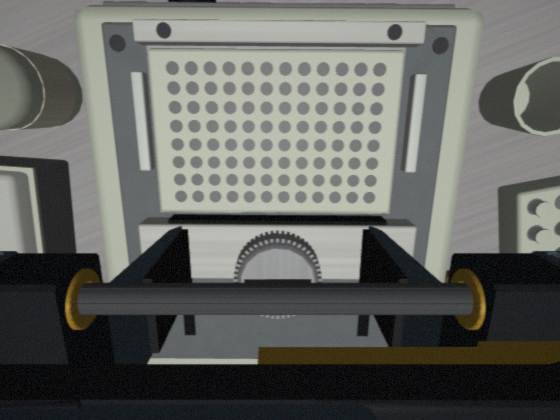

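The slot reads about 0°, so about 1080–1085° abs, just over three turns. Now move towards the plate side, clear of the head, then shut the fingers.

Emit:
drive_tool([
  [[-0.0086,0.0033,0],[0,0,0]],
  [[-0.0086,0.0033,0],[0,0,0]],
  [[-0.0086,0.0033,0],[0,0,0]],
  [[-0.0086,0.0033,0],[0,0,0]],
  [[-0.0086,0.0033,0],[0,0,0]],
  [[0.0003,0.0007,0],[0,0,0]],
  [[0,0,0],[0,0,0]],
  [[0,0,0],[0,0,0]],
  [[0,0,0],[0,0,0]],
  [[0,0,0],[0,0,0]],
])

```text
time_s: 34.38
ee_pos: [493.1, 52.7, 82.1]
ee_rot: [180.0, -0.0, 69.1]
force: [0.0, 0.2, 0.1]
gripper_width: 91.0
```

Emit:
drive_tool([
  [[0,0,0],[0,0,0]],
  [[0,0,0],[0,0,0]],
  [[0,0,0],[0,0,0]],
  [[0,0,0],[0,0,0]],
  [[0,0,0],[0,0,0]],
  [[0,0,0],[0,0,0]],
  [[0,0,0],[0,0,0]],
  [[0,0,0],[0,0,0]],
  [[0,0,0],[0,0,0]],
  [[0,0,0],[0,0,0]],
], claw=0)

```text
time_s: 35.22
ee_pos: [492.6, 52.8, 82.1]
ee_rot: [180.0, -0.0, 69.2]
force: [-0.5, -0.2, 0.0]
gripper_width: 27.6
```

```bash
python3 st.py; python3 look.py q 1
```

```text
t 35.22 x 0.27 y -44.55 z 82.09 Fx -0.38 Fy -0.43 Fz 0.00
35.2167 [492.58  52.78  82.09] [ 1.800e+02 -1.000e-02  6.915e+01] [-0.54 -0.2   0.  ] 27.556307511916366
```

View pics/q_sc.png

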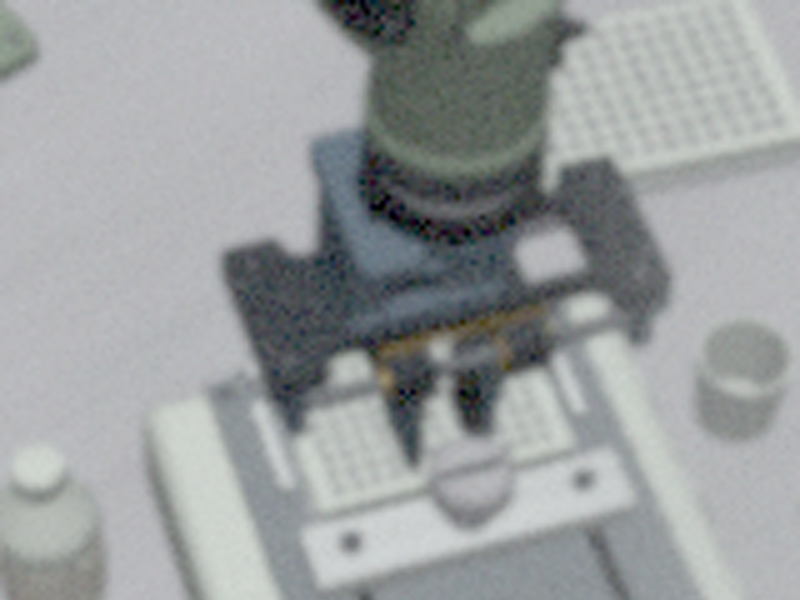

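View pics/q_wrist.png

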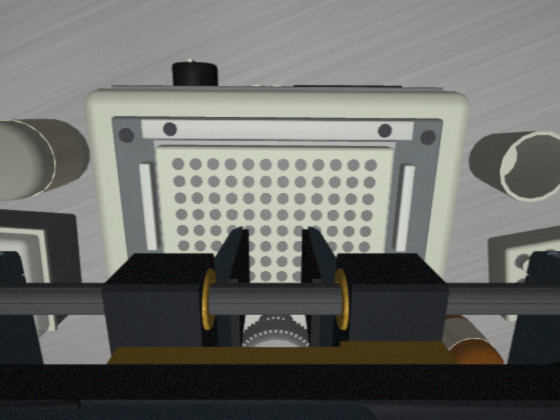

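Emit:
drive_tool([
  [[0,0,0],[0,0,0]],
  [[0,0,0],[0,0,0]],
  [[0,0,0],[0,0,0]],
  [[0,0,0],[0,0,0]],
  [[0,0,0],[0,0,0]],
  [[0.0011,-0.0004,0],[0,0,0]],
  [[0.0011,-0.0004,0],[0,0,0]],
  [[0.0011,-0.0004,0],[0,0,0]],
  [[0.0011,-0.0004,0],[0,0,0]],
  [[0.0011,-0.0004,0],[0,0,0]],
])

```text
time_s: 36.15
ee_pos: [498.3, 50.7, 82.1]
ee_rot: [180.0, -0.0, 69.2]
force: [-0.6, 0.9, -0.7]
gripper_width: 0.3
```

Emit:
drive_tool([
  [[0.0011,-0.0004,0],[0,0,0]],
  [[0.0011,-0.0004,0],[0,0,0]],
  [[0.0011,-0.0004,0],[0,0,0]],
  [[0.0011,-0.0004,0],[0,0,0]],
  [[0.0011,-0.0004,0],[0,0,0]],
  [[0.0011,-0.0004,0],[0,0,0]],
  [[0.0011,-0.0004,0],[0,0,0]],
  [[0.0011,-0.0004,0],[0,0,0]],
  [[0.0011,-0.0004,0],[0,0,0]],
  [[0.0011,-0.0004,0],[0,0,0]],
])

```text
time_s: 36.98
ee_pos: [505.7, 47.8, 81.9]
ee_rot: [-179.6, 0.0, 69.1]
force: [-8.4, 3.6, 6.8]
gripper_width: 0.6
```

```bash
python3 st.py
```

```text
t 36.98 x 0.24 y -30.53 z 81.95 Fx 0.37 Fy -9.11 Fz 6.76
```

Contact at 9 N. Keep pushing.

Emit:
drive_tool([
  [[0.0011,-0.0004,0],[0,0,0]],
  [[0.0011,-0.0004,0],[0,0,0]],
  [[0.0011,-0.0004,0],[0,0,0]],
  [[0.0011,-0.0004,0],[0,0,0]],
  [[0.0011,-0.0004,0],[0,0,0]],
  [[0.0011,-0.0004,0],[0,0,0]],
  [[0.0011,-0.0004,0],[0,0,0]],
  [[0.0011,-0.0004,0],[0,0,0]],
  [[0.0011,-0.0004,0],[0,0,0]],
  [[0.0011,-0.0004,0],[0,0,0]],
])

```text
time_s: 37.82
ee_pos: [516.5, 43.6, 81.9]
ee_rot: [-179.6, 0.1, 69.1]
force: [-8.9, 4.2, 6.1]
gripper_width: 0.2
```

```bash
python3 st.py; python3 look.py r 1
```

```text
t 37.82 x 0.19 y -18.90 z 81.94 Fx 0.74 Fy -9.82 Fz 6.11
37.8167 [516.52  43.58  81.94] [-1.7959e+02  7.0000e-02  6.9130e+01] [-8.91  4.19  6.11] 0.22712713642031193
```

View pics/r_sc.png

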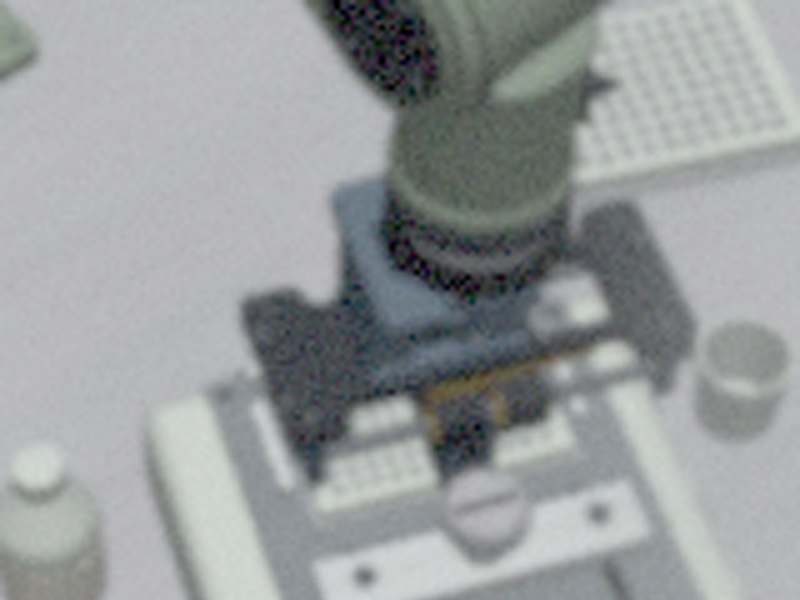

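View pics/r_wrist.png

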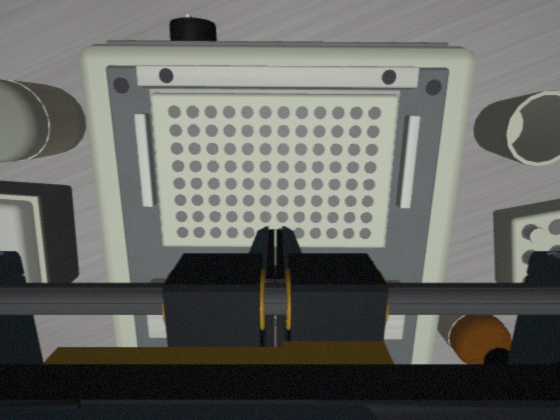

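The bar is sliding at about 10 N, with the slot unchanged and the plate in place.

Emit:
drive_tool([
  [[0.0011,-0.0004,0],[0,0,0]],
  [[0.0011,-0.0004,0],[0,0,0]],
  [[0.0011,-0.0004,0],[0,0,0]],
  [[0.0011,-0.0004,0],[0,0,0]],
  [[0.0011,-0.0004,0],[0,0,0]],
  [[0.0011,-0.0004,0],[0,0,0]],
  [[0.0011,-0.0004,0],[0,0,0]],
  [[0.0011,-0.0004,0],[0,0,0]],
  [[0.0011,-0.0004,0],[0,0,0]],
  [[0.0011,-0.0004,0],[0,0,0]],
])

```text
time_s: 38.75
ee_pos: [527.4, 39.4, 81.9]
ee_rot: [-179.6, 0.1, 69.1]
force: [-8.3, 3.6, 6.8]
gripper_width: 0.3
```

Emit:
drive_tool([
  [[0.0011,-0.0004,0],[0,0,0]],
  [[0.0011,-0.0004,0],[0,0,0]],
  [[0.0011,-0.0004,0],[0,0,0]],
  [[0.0011,-0.0004,0],[0,0,0]],
  [[0.0011,-0.0004,0],[0,0,0]],
  [[0.0011,-0.0004,0],[0,0,0]],
  [[0.0011,-0.0004,0],[0,0,0]],
  [[0.0011,-0.0004,0],[0,0,0]],
  [[0.0011,-0.0004,0],[0,0,0]],
  [[0.0011,-0.0004,0],[0,0,0]],
])

```text
time_s: 39.58
ee_pos: [538.3, 35.2, 81.9]
ee_rot: [-179.6, 0.1, 69.1]
force: [-9.0, 2.2, 6.1]
gripper_width: 0.5
```

```bash
python3 st.py
```

```text
t 39.58 x 0.10 y 4.40 z 81.92 Fx -1.16 Fy -9.16 Fz 6.08
```

Emit:
drive_tool([
  [[0.0005,-0.0002,0],[0,0,0]],
  [[0.0005,-0.0002,0],[0,0,0]],
  [[0.0005,-0.0002,0],[0,0,0]],
  [[0.0005,-0.0002,0],[0,0,0]],
  [[0.0005,-0.0002,0],[0,0,0]],
  [[0.0005,-0.0002,0],[0,0,0]],
  [[0.0005,-0.0002,0],[0,0,0]],
  [[0.0005,-0.0002,0],[0,0,0]],
  [[0.0005,-0.0002,0],[0,0,0]],
  [[0.0005,-0.0002,0],[0,0,0]],
])

```text
time_s: 40.42
ee_pos: [541.3, 34.0, 81.9]
ee_rot: [-179.3, 0.1, 69.1]
force: [-14.8, 5.0, 10.8]
gripper_width: 0.6
```

```bash
python3 st.py
```

```text
t 40.42 x 0.02 y 7.67 z 81.91 Fx -0.61 Fy -15.61 Fz 10.81
```

Emit:
drive_tool([
  [[0.0003,-0.0001,0],[0,0,0]],
  [[0.0003,-0.0001,0],[0,0,0]],
  [[0,0,0],[0,0,0]],
  [[0,0,0],[0,0,0]],
  [[0,0,0],[0,0,0]],
  [[0,0,0],[0,0,0]],
  [[0,0,0],[0,0,0]],
  [[0,0,0],[0,0,0]],
  [[0,0,0],[0,0,0]],
  [[0,0,0],[0,0,0]],
])

```text
time_s: 41.25
ee_pos: [541.2, 34.0, 81.9]
ee_rot: [-179.3, 0.1, 69.1]
force: [-14.2, 4.1, 11.4]
gripper_width: 0.5
```

```bash
python3 st.py
```

```text
t 41.25 x 0.02 y 7.60 z 81.89 Fx -1.19 Fy -14.76 Fz 11.37
```

It holds 14.8 N without moving, so it's at the stop. Back off, then lift away.

Emit:
drive_tool([
  [[-0.001,0.0004,0],[0,0,0]],
  [[-0.002,0.0008,0],[0,0,0]],
  [[-0.0028,0.0011,0],[0,0,0]],
  [[-0.0028,0.0011,0],[0,0,0]],
  [[-0.0028,0.0011,0],[0,0,0]],
  [[-0.0028,0.0011,0.003],[0,0,0]],
  [[-0.0028,0.0011,0.01],[0,0,0]],
  [[-0.0028,0.0011,0.02],[0,0,0]],
  [[-0.003,0.001,0.03],[0,0,0]],
  [[-0.003,0.001,0.03],[0,0,0]],
])

```text
time_s: 42.08
ee_pos: [521.3, 42.4, 176.4]
ee_rot: [-180.0, 0.0, 69.2]
force: [0.8, -0.1, -0.4]
gripper_width: 0.6
```

Emit:
drive_tool([
  [[-0.015,0,0.025],[0,0,0]],
  [[-0.015,0,0.025],[0,0,0]],
  [[-0.015,0,0.02],[0,0,0]],
  [[-0.015,0,0],[0,0,0]],
  [[-0.015,0,0],[0,0,0]],
  [[-0.015,0,0],[0,0,0]],
  [[-0.01,0,0],[0,0,0]],
  [[0,0,0],[0,0,0]],
  [[0,0,0],[0,0,0]],
  [[0,0,0],[0,0,0]],
])

```text
time_s: 42.92
ee_pos: [422.7, 42.4, 245.4]
ee_rot: [179.9, -0.0, 69.2]
force: [-0.9, -0.6, 0.4]
gripper_width: 0.5
```

```bash
python3 st.py; python3 look.py s 1
python3 - <<'E'
from h import *
import cv2
cv2.imwrite("pics/s_top.png",env.grab_frame("top")[:,:,::-1])
a=cv2.imread("pics/s_top.png")[120:270,180:380]
cv2.imwrite("pics/s_t.png",cv2.resize(a,None,fx=4,fy=4,interpolation=cv2.INTER_CUBIC))
E
```

```text
t 42.92 x -34.27 y -106.12 z 245.38 Fx -0.90 Fy -0.59 Fz 0.44
42.9167 [422.75  42.4  245.38] [ 1.7993e+02 -3.0000e-02  6.9160e+01] [-0.87 -0.63  0.44] 0.5392479740216255
```

View pics/s_sc.png

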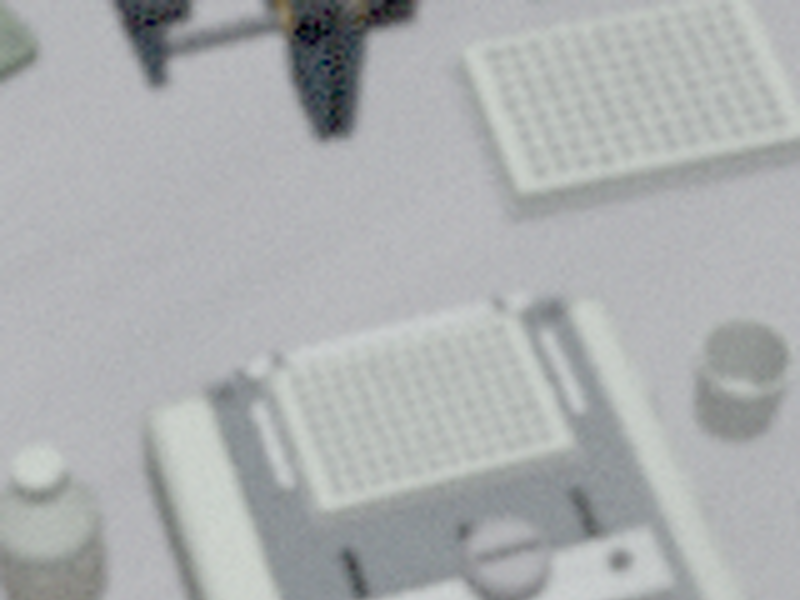

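View pics/s_wrist.png

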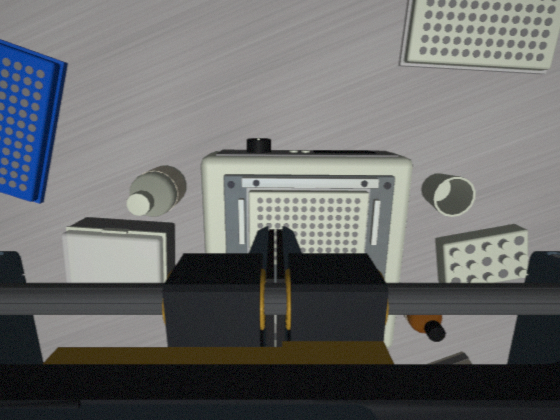

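View pics/s_t.png

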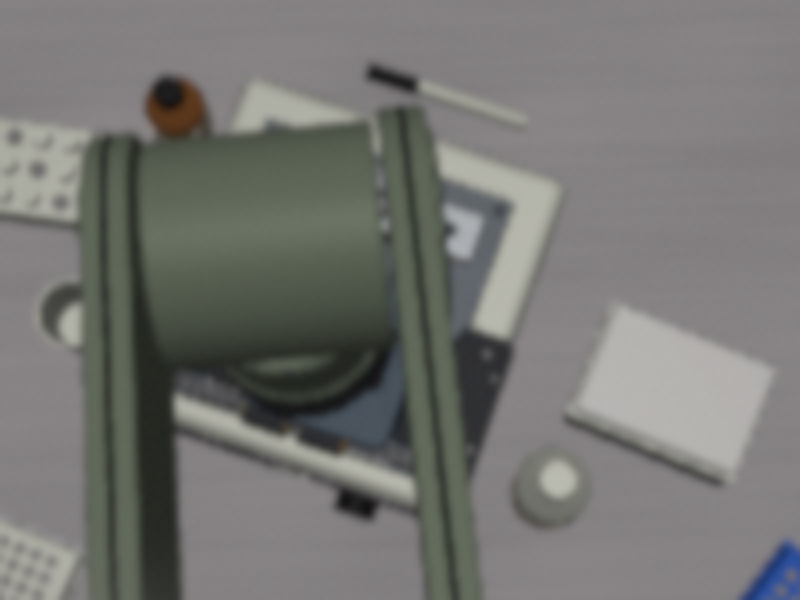

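The bar is well back and the plate, cup, bottles and box haven't moved. Next, measure the bar's slide, slot angle and head height in the scene images.

Run:
```python
from h import *
import cv2
A=cv2.imread("pics/a_scene.png");S=cv2.imread("pics/s_scene.png")
d=cv2.absdiff(A,S)
c=[np.clip((i/255.)**0.5*300,0,255).astype(np.uint8)[165:290,240:390] for i in(A,S)]
cv2.imwrite("pics/s2.png",np.hstack([cv2.resize(x,(400,333),interpolation=cv2.INTER_CUBIC) for x in c]))
```

```text
(no output)
```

View pics/s2.png

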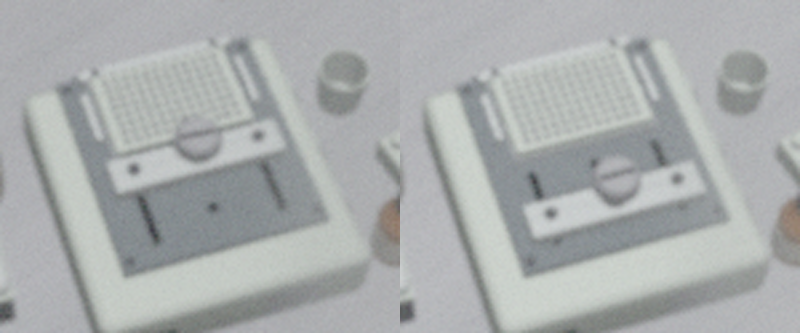

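Run:
```python
from h import *
k=400/150
f=lambda x,y,z:plane("scene",x/k+240-.4,y/k+165-.4,z)
for a,b in(((133,169),(551-400,213)),((258,135),(677-400,178))):
    d=f(*b,110)-f(*a,110);print(d.round(1),np.linalg.norm(d).round(1))
# slot angles on its plane
for z,p,q in((139,(178,134),(217,130)),(145,(598-400,179),(636-400,170))):
    d=f(*q,z)-f(*p,z);print("slot deg",np.degrees(np.arctan2(d[1],d[0])))
print(proj("scene",(0,0,0))[0]*0)
```

```text
[ 42.3 -15.5   0. ] 45.1
[ 42.  -16.6   0. ] 45.1
slot deg 58.36451594559276
slot deg 66.82352940935233
0.0
```

```bash
python3 -c "
from workcell import env
print(env.job_done(), env.state()['time_s'])"
```

```text
the job is handed in; nothing more can be done
the job is handed in; nothing more can be done
```

The screw is backed off three turns, the clamp bar is pushed back to its stop, and the job is handed in at about 43 s of the 54 s allowed.

**How it was done:** I held the jaws wide open around the screw head and rolled the rim with one pad at a time, on alternate sides, never gripping it. Sampled normal force was 3–6 N. I then shut the fingers and pushed the head along the shaker's +x.

**Last checks:**
- **Screw:** the slot ended 5–8° past parallel to its starting direction, which with the stroke count makes about 3.02 turns. It is well short of the 5 turns where the thread runs out.
- **Bar:** it slid at about 10 N, then held still against 15 N, so it is at the stop. The two bar holes moved 45.1 mm in the scene images.
- **Surroundings:** the plate, cup, bottles, tip box and marker look unmoved in the pictures, and the robot is clear of everything.

**What disagreed or failed:**
- **Tip position:** the pictures showed the fingertips about 35 mm short of the reported TCP. I worked to the pictures, and the lack of force at the lower height confirmed it.
- **Missed stroke:** one early stroke lost contact, so it was repeated and does not count towards the turns.

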